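# Plumb the vacuum plate's manifold and lay out the hubs for measuring

## Task

Get the vacuum plate ready for the next measuring batch. First finish the manifold held in the vise: screw the brass elbow down (clockwise) until it stiffens and stop with its hose barb pointing straight out along the yellow stripe, without going well past it, and tighten both square-head plugs just until they go snug, without overtightening them. Then set every hub standing flange down on the vacuum plate, each centred on a rubber ring seat, filling the row beside the blue fence before using the other row, and leave the other things on the bench where they are.

Things in the scene. Friction and masses are not known exactly. Their poses are not given: they have to be found in the camera images.
- manifold: Aluminium manifold bar, 270 x 51 mm, top face 90 mm high, clamped in a blue vise (jaws 80 mm high, to 70 mm each side; screw on the -y side). Fixed. Origin: on the bench under the bar's middle; x along the bar, z up. Ports on the top middle line at x = +90 mm (elbow), -15 (middle plug), -95 (end plug). A yellow stripe runs from the elbow along +x, the way the barb must point.
- elbow (a joint): How far (rad) the elbow has been driven past the point where its thread stiffens; 0 until then. It starts hand-started and first runs free, clockwise from above, against 0.15 N m (2.2 mm down a turn); it stiffens 0.5 rad before the barb comes to the yellow stripe: 0.35 N m, climbing to 0.65 N m at the stripe (0.5 here). It stays where left; from its start it has 2.2 to 4.4 rad to go.
- elbow_grip (a point): Centre of the forged brass elbow's body, on its upright turning axis, 63 mm above the manifold's top face. Own x: the way the barb points; z up. The body is 28 mm wide (y), from x = -16 to +38 mm, 16 mm above and below this point; the 21 mm thick barb goes on to x = 88 mm. A 42 mm hexagon begins 34 mm below. While the barb points to the plugs it hampers a hand at the middle plug.
- plug_a (a joint): How far (rad) the middle plug has been driven past first bite; 0 until then. It first runs free, clockwise from above, against 0.15 N m for 0.9 to 2.6 rad more (unknown; 2.2 mm down a turn), then bites: torque 0.3 N m, climbing 1.2 N m per rad. Snug: about 0.2 to 0.5 here (0.5 to 0.9 N m); let go, it stays tight but may spring back to 0.25. Over 0.75 is overtightened.
- elbow_outlet (a point): Centre of the open end of the elbow's barb, 88 mm from its turning axis at the height of elbow_grip.
- plug_a_head (a point): In the square head of the middle pipe plug: dark steel, 24 x 24 mm, 32 mm high, red dot on top, on a 34 mm round collar. The point is on the upright turning axis, 11 mm below the head's top, 37 mm above the manifold's top face; the TCP may go exactly there. Own x, y are square to the head's flats.
- plug_b (a joint): How far (rad) the end plug has been driven past first bite; 0 until then. It first runs free, clockwise from above, against 0.15 N m for 0.9 to 2.6 rad more (unknown; 2.2 mm down a turn), then bites: torque 0.3 N m, climbing 1.2 N m per rad. Snug: about 0.2 to 0.5 here (0.5 to 0.9 N m); let go, it stays tight but may spring back to 0.25. Over 0.75 is overtightened.
- plug_b_head (a point): In the square head of the end pipe plug: dark steel, 24 x 24 mm, 32 mm high, red dot on top, on a 34 mm round collar. The point is on the upright turning axis, 11 mm below the head's top, 37 mm above the manifold's top face; the TCP may go exactly there. Own x, y are square to the head's flats.
- plate: Vacuum plate: aluminium slab 270 (own x) x 205 mm (own y), top face 20 mm above the bench, fixed. Origin: on the bench under its middle; z up. A blue fence, 12 mm wide, stands 10 mm above the top face along its +y edge. On top, flush, six black rubber ring seats, 42 mm in diameter, in two rows of three along x.
- seat0 (a point): Centre of a ring seat on the plate's top face, in the row beside the blue fence; seats are 80 mm apart along the row and the rows 90 mm apart.
- seat1 (a point): Centre of a ring seat on the plate's top face, in the row beside the blue fence; seats are 80 mm apart along the row and the rows 90 mm apart.
- seat2 (a point): Centre of a ring seat on the plate's top face, in the row beside the blue fence; seats are 80 mm apart along the row and the rows 90 mm apart.
- seat3 (a point): Centre of a ring seat on the plate's top face, in the row away from the fence; seats are 80 mm apart along the row and the rows 90 mm apart.
- seat4 (a point): Centre of a ring seat on the plate's top face, in the row away from the fence; seats are 80 mm apart along the row and the rows 90 mm apart.
- seat5 (a point): Centre of a ring seat on the plate's top face, in the row away from the fence; seats are 80 mm apart along the row and the rows 90 mm apart.
- hub0: A turned metal hub to be measured, 180 g: round flange 62 mm in diameter and 8 mm thick at the bottom, boss 41 mm in diameter above it, 46 mm high in all; grip it by the boss. Origin: centre of its underside; z up through the boss. Four to six hubs are present; they start flange down on a blue mat 3 mm thick between vise and plate.
- hub1: A turned metal hub to be measured, 180 g: round flange 62 mm in diameter and 8 mm thick at the bottom, boss 41 mm in diameter above it, 46 mm high in all; grip it by the boss. Origin: centre of its underside; z up through the boss. Four to six hubs are present; they start flange down on a blue mat 3 mm thick between vise and plate.
- hub2: A turned metal hub to be measured, 180 g: round flange 62 mm in diameter and 8 mm thick at the bottom, boss 41 mm in diameter above it, 46 mm high in all; grip it by the boss. Origin: centre of its underside; z up through the boss. Four to six hubs are present; they start flange down on a blue mat 3 mm thick between vise and plate.
- hub3: A turned metal hub to be measured, 180 g: round flange 62 mm in diameter and 8 mm thick at the bottom, boss 41 mm in diameter above it, 46 mm high in all; grip it by the boss. Origin: centre of its underside; z up through the boss. Four to six hubs are present; they start flange down on a blue mat 3 mm thick between vise and plate.
- hub4: A turned metal hub to be measured, 180 g: round flange 62 mm in diameter and 8 mm thick at the bottom, boss 41 mm in diameter above it, 46 mm high in all; grip it by the boss. Origin: centre of its underside; z up through the boss. Four to six hubs are present; they start flange down on a blue mat 3 mm thick between vise and plate.
- hub5: A turned metal hub to be measured, 180 g: round flange 62 mm in diameter and 8 mm thick at the bottom, boss 41 mm in diameter above it, 46 mm high in all; grip it by the boss. Origin: centre of its underside; z up through the boss. Four to six hubs are present; they start flange down on a blue mat 3 mm thick between vise and plate.
- tape_roll: Roll of yellow tape, 90 mm in diameter, 24 mm high, flat on the bench; leave alone. Origin: centre of its underside.
- gauge_case: Wooden gauge block case, 90 x 70 x 36 mm, on the bench; leave alone. Origin: centre of its underside.
- sealant_spool: White and blue spool of thread seal tape, 58 mm in diameter, 20 mm high, flat on the bench; leave alone. Origin: centre of its underside.
Things that resemble listed ones, but are neither listed nor needed, are in the scene too. What is shaped like the hub1 but pink or turquoise is not meant. What is shaped like the hub4 but orange or turquoise is not meant.

How it is judged (in metres and radians):
On the way, in this order (a step that is already met when the one before it is completed fails the run):
1. the elbow is stiff and its barb points along the yellow stripe, and both plugs are snug (y of elbow_outlet in the frame of manifold between -0.013 and 0.013 m and x of elbow_outlet in the frame of manifold above 0.15 m and value of joint elbow between 0.25 and 0.75 rad and value of joint plug_a between 0.12 and 0.8 rad and value of joint plug_b between 0.12 and 0.8 rad), for 0.3 s.
2. every hub stands on a ring seat, with the row beside the fence full ((distance between hub0 and seat0 below 0.01 m or distance between hub0 and seat1 below 0.01 m or distance between hub0 and seat2 below 0.01 m or distance between hub0 and seat3 below 0.01 m or distance between hub0 and seat4 below 0.01 m or distance between hub0 and seat5 below 0.01 m) and (distance between hub1 and seat0 below 0.01 m or distance between hub1 and seat1 below 0.01 m or distance between hub1 and seat2 below 0.01 m or distance between hub1 and seat3 below 0.01 m or distance between hub1 and seat4 below 0.01 m or distance between hub1 and seat5 below 0.01 m) and (distance between hub2 and seat0 below 0.01 m or distance between hub2 and seat1 below 0.01 m or distance between hub2 and seat2 below 0.01 m or distance between hub2 and seat3 below 0.01 m or distance between hub2 and seat4 below 0.01 m or distance between hub2 and seat5 below 0.01 m) and (distance between hub3 and seat0 below 0.01 m or distance between hub3 and seat1 below 0.01 m or distance between hub3 and seat2 below 0.01 m or distance between hub3 and seat3 below 0.01 m or distance between hub3 and seat4 below 0.01 m or distance between hub3 and seat5 below 0.01 m) and (distance between hub4 and seat0 below 0.01 m or distance between hub4 and seat1 below 0.01 m or distance between hub4 and seat2 below 0.01 m or distance between hub4 and seat3 below 0.01 m or distance between hub4 and seat4 below 0.01 m or distance between hub4 and seat5 below 0.01 m) and (distance between hub5 and seat0 below 0.01 m or distance between hub5 and seat1 below 0.01 m or distance between hub5 and seat2 below 0.01 m or distance between hub5 and seat3 below 0.01 m or distance between hub5 and seat4 below 0.01 m or distance between hub5 and seat5 below 0.01 m) and distance between any of hub0, hub1, hub2, hub3, hub4, hub5 and seat0 below 0.01 m and distance between any of hub0, hub1, hub2, hub3, hub4, hub5 and seat1 below 0.01 m and distance between any of hub0, hub1, hub2, hub3, hub4, hub5 and seat2 below 0.01 m and angle between each of hub0, hub1, hub2, hub3, hub4, hub5's own z axis and vertical below 0.06 rad and linear speed of each of hub0, hub1, hub2, hub3, hub4, hub5 below 0.02 m/s), for 0.3 s.
At the end, for the whole second after the job is handed in: The barb's tip is within 13 mm (8 degrees) of the stripe's line with the thread stiff; both plugs are at least 0.12 rad past first bite, not overtightened; every hub stands upright, still, within 10 mm of a ring seat's centre; all three seats beside the fence are taken (all of step 1 and all of step 2); the robot touches nothing.
It fails at once if the elbow is turned more than 0.4 rad past the stripe (value of joint elbow above 0.9 rad).
It fails at once if the middle plug is overtightened (value of joint plug_a above 0.8 rad).
It fails at once if the end plug is overtightened (value of joint plug_b above 0.8 rad).
It fails at once if the tape roll, gauge case or sealant spool is shifted by more than 40 mm (distance of any of tape_roll, gauge_case, sealant_spool from where it was at the start of the episode above 0.04 m).
Of hub0, hub1, hub2, hub3, hub4, hub5 only 4 to 6 are there at a start; the rules pass over those that are not, and their reading is None.
At some moment in a run one of hub0, hub1, hub2, hub3, hub4, hub5 may be knocked a few centimetres aside while the robot is not near it.
Once in a run the grip may slacken for a moment while it holds something.
It also fails if it takes over 210 s, if anything falls off the work surface, if the arm or the gripper's body presses on something with over 40 N, if the wrist force passes 120 N, or if a joint passes its speed limit or range.

## Robot

A 6-joint arm with a two-finger parallel gripper is mounted at the origin on the work surface. World frame = base frame: x ahead of the robot, y to its left, z up, the work surface at z = 0. Lengths are in m, angles in degrees, forces in N, time in s.
With the tool pointing down it reaches from about 0.35 to 0.775 m from the base axis. Payload 7.3 kg.
Tool frame: the origin (TCP) lies between the finger pads, 19 mm behind the fingertips; this is the grasp point; z points along the fingers, y is the direction in which the jaws open and shut (so a half turn about z gives the same grasp; the last joint's range is limited). The gripper opens to 92 mm and grips with 3 to 60 N. Pads are 19 mm wide; open, the fingers measure 130 mm over their backs; the gripper's body (75 mm by 190 mm) begins 47 mm behind the grasp point.
Start: joints at [-71.677, 19.595, 87.324, -0, 73.075, -8.365], TCP at [0.236, -0.469, 0.246] pointing down, gripper open.
Joint ranges: [-145.02, 145.02], [-44.19, 115.74], [2.07, 154.8], [-57.11, 237.11], [16.16, 152.29], [-177.93, 177.93]. Speed limits (degrees/s): [147.25, 147.25, 180, 180, 180, 180].

## Interface

Orientations are given as [roll, pitch, yaw] about the fixed x, y, z axes, in that order (R = Rz(yaw) Ry(pitch) Rx(roll)).
In Python, from cell import monitor, vision, job gives the robot as it stands. The module is installed in compiled form; this text tells all that it offers.
- The arm moves only by the tool carry_out, never from a script. Its argument "increments" is a list of rows, each an object of numbers: "x", "y", "z": the shift along the tool's x, y, z in mm; "twist": the turn about the tool's z in rad; "jaw": the closure, from -1 (fully open) to 1 (shut). A call has 1 to 8 rows; each row is the pose to reach, as a shift and turn from the pose measured when the call began, along the tool's axes at that moment; what a row does not reach only later rows make up. A row lasts 1/10 s, in which the tool goes at most 50 mm and 8.59 degrees, less where a joint would pass 70% of its speed; a pose out of reach is approached as far as the arm can. A call with a gripper value outside its range is refused whole. The fingers move at their own pace and stop on an object; "squeeze" is the grip in N (left out, the last holds). Time passes only in rows, so rows that repeat a pose let the fingers close. It gives the time, the measured TCP pose, the force and the opening at its end, in the units of the state.
- monitor.sense(): the state, without advancing time (a new reading comes with each control period).
- vision.get_image(name): name is "side" or "top"; returns a dict with "pixels" (480x640x3 uint8, blue, green, red), "depth" (480x640 float32, m along the optical axis (not along the pixel's ray), 0 where there is no reading), "fov_y" (degrees; the focal length in pixels is half the picture's height over the tangent of half this angle, whatever the lens; pixels are square), "cx", "cy" (the principal point, pixels), "k1" (the pictures are not rectified: a ray, as slopes to the right and down, at radius r is drawn at 1 + k1 r^2 times it, then the intrinsics apply), "world_from_camera" (4x4, takes a point from camera to world coordinates). Camera axes: x right, y down, z forward; pixel columns grow to the right and rows downward; lengths in m; the calibration is good to about 2 mm. A picture is of the moment at which its call begins.
- job.close_job(): hands the job in, once; it reports no verdict.
The state is a dict: "t": time; "q": joint angles; "joint_vel": joint speeds; "effort": joint torques, N m; "eef_pos": TCP position; "tool_rot": TCP orientation; "contact_force": force on the tool from outside, world axes, zero at the start; "moment": the same for the moment, N m; "gripper_width": finger opening in m.
Only numpy, scipy, OpenCV 4.12 (cv2) and the standard library are available. Lean on these libraries where they do the work, as an engineer would, in place of code of your own. Each camera call takes 0.05 s, during which the arm holds its last target.

## Working session

There is one attempt and no reset: what is moved stays moved. The work goes in short steps, Python scripts to look and compute and a tool call to move; the robot and the scene stay as the last step left them, time stands still between calls to the robot, and variables do not carry over. Pictures are saved under pics/ and viewed, and the job is handed in when it is done.

Besides the shell and the picture viewer there is one more tool, called after ">>>" by a JSON object that holds its "method" and its "body", one argument or row to a line. carry_out: Moves the arm, as the interface text tells. Its arguments: {"type":"object","properties":{"increments":{"type":"array","items":{"type":"object","properties":{"x":{"type":"number"},"y":{"type":"number"},"z":{"type":"number"},"twist":{"type":"number"},"jaw":{"type":"number"}}}},"squeeze":{"type":"number"}},"required":["increments"]}

```bash
mkdir -p pics
cat > h.py <<'E'
import numpy as np, cv2
from cell import monitor, vision, job
def grab(name,tag):
    im=vision.get_image(name); np.savez(f'pics/{tag}.npz',**{k:np.asarray(v) for k,v in im.items()})
    cv2.imwrite(f'pics/{tag}.png',im['pixels']); return im
def load(tag): return dict(np.load(f'pics/{tag}.npz'))
def f(im): return 240/np.tan(np.radians(float(im['fov_y']))/2)
def undist(im,uv):
    F=f(im);K=np.array([[F,0,float(im['cx'])],[0,F,float(im['cy'])],[0,0,1]])
    return cv2.undistortPoints(np.array(uv,float).reshape(-1,1,2),K,np.array([float(im['k1']),0,0,0,0])).reshape(-1,2)
def ray(im,uv):
    s=undist(im,uv);T=im['world_from_camera'];d=np.c_[s,np.ones(len(s))]@T[:3,:3].T
    return T[:3,3],d
def onplane(im,uv,z):
    o,d=ray(im,uv);return o+d*((z-o[2])/d[:,2])[:,None]
def cloud(im):
    v,u=np.mgrid[0:480,0:640];o,d=ray(im,np.c_[u.ravel(),v.ravel()])
    return (o+d*im['depth'].ravel()[:,None]).reshape(480,640,3)
def proj(im,P):
    T=np.linalg.inv(im['world_from_camera']);p=np.atleast_2d(P)@T[:3,:3].T+T[:3,3]
    s=p[:,:2]/p[:,2:];r2=(s**2).sum(1,keepdims=True);s=s*(1+float(im['k1'])*r2)
    return s*f(im)+[float(im['cx']),float(im['cy'])]
E
python3 - <<'E'
from h import *
for n in('top','side'):
    im=grab(n,n+'0');print(n,im['fov_y'],im['k1'],im['cx'],im['cy'],im['world_from_camera'].round(3))
print(monitor.sense())
E
```

```text
top 55.27433960719282 -0.08806768616829189 319.92290479636927 241.1177320653703 [[-0.008 -0.997  0.07   0.462]
 [-1.     0.008 -0.008 -0.031]
 [ 0.007 -0.07  -0.998  1.142]
 [ 0.     0.     0.     1.   ]]
side 42.2937741495592 -0.22340436438862446 313.1448420755623 242.69690836715114 [[-0.948 -0.195  0.253  0.158]
 [-0.319  0.547 -0.774  1.145]
 [ 0.013 -0.814 -0.581  0.974]
 [ 0.     0.     0.     1.   ]]
{'t': 0.1, 'q': array([-7.16771687e+01,  1.96334786e+01,  8.73704481e+01, -2.35233918e-04,
        7.30750658e+01, -8.36622849e+00]), 'joint_vel': array([ 0.02845133,  0.00675378, -0.12687775, -0.04732026, -0.08218202,
       -0.15313521]), 'effort': array([ 2.23964758e-03, -4.32001412e+01, -2.44694513e+01,  7.19201867e-02,
        5.26349153e-02, -3.09367022e-05]), 'eef_pos': array([ 0.23570866, -0.46874422,  0.24491305]), 'tool_rot': array([-1.79921815e+02, -1.12708270e-02,  2.66891208e+01]), 'contact_force': array([-0.09229314,  0.23040867, -0.43198513]), 'moment': array([0.02322637, 0.02237626, 0.01041275]), 'gripper_width': 0.09181712340347878}
```

View pics/top0.png

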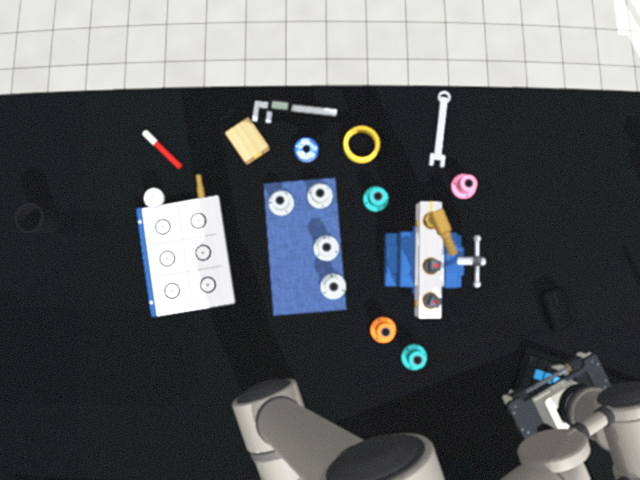

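View pics/side0.png

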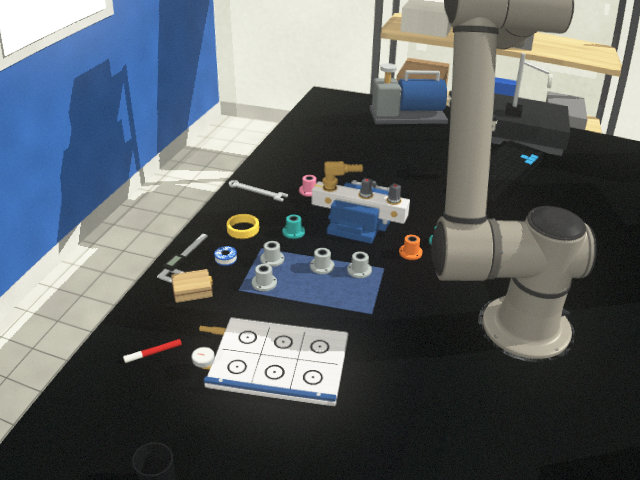

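The top view shows four grey hubs on the blue mat, at (281,203), (320,196), (326,248) and (333,286). The pink (464,186), turquoise (376,198) and (414,357), and orange (383,330) ones off the mat are decoys. The manifold is around (430,260), with the elbow barb pointing down-right. The plate is around (190,255), with its fence on the left (+y).

Run:
```python
from h import *
a=load('top0')['pixels'];b=load('side0')['pixels']
c1=cv2.resize(a[185:335,370:500],None,fx=4,fy=4,interpolation=cv2.INTER_CUBIC)[:600]
c2=cv2.resize(a[165:325,125:350],None,fx=3.5,fy=3.5,interpolation=cv2.INTER_CUBIC)
c3=cv2.resize(b[145:250,290:430],None,fx=5.5,fy=5.5,interpolation=cv2.INTER_CUBIC)
for i,c in enumerate((c1,c2,c3)):cv2.imwrite(f'pics/c{i}.png',c)
```

```text
(no output)
```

View pics/c0.png

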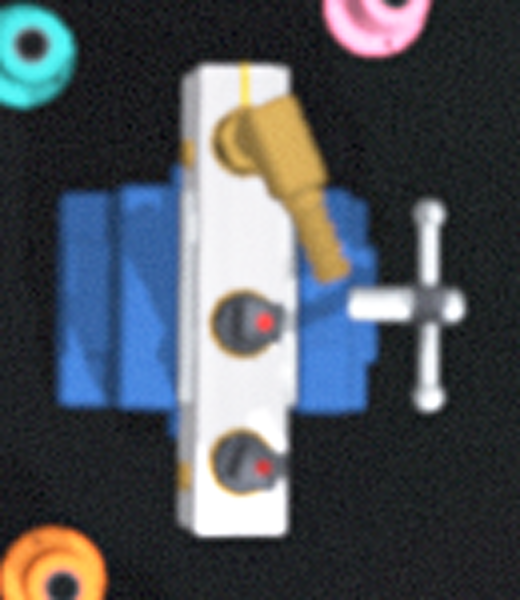

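View pics/c1.png

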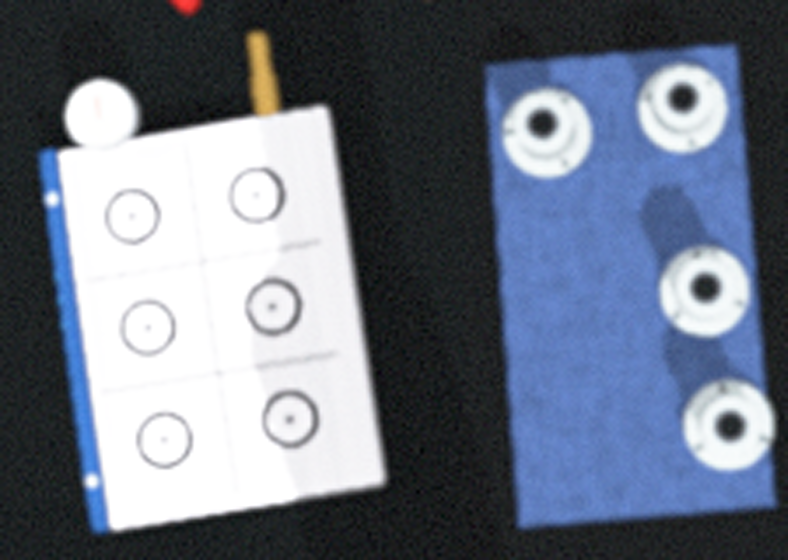

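View pics/c2.png

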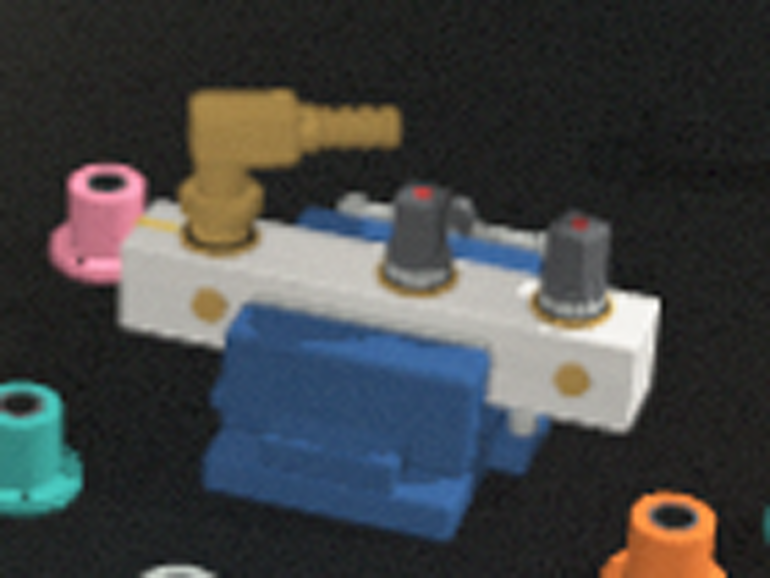

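Run:
```python
from h import *
im=load('top0');P=cloud(im);px=im['pixels'].astype(int)
hsv=cv2.cvtColor(im['pixels'],cv2.COLOR_BGR2HSV)
reg=np.zeros((480,640),bool);reg[190:330,380:475]=1
white=reg&(hsv[...,1]<60)&(hsv[...,2]>150)
Z=P[...,2]
m=white&(abs(Z-.09)<.012)
print('man z',np.median(Z[m]),m.sum())
m2=cv2.morphologyEx(m.astype(np.uint8),cv2.MORPH_OPEN,np.ones((3,3)))
n,lab,st,ce=cv2.connectedComponentsWithStats(m2);print(st)
mm=cv2.morphologyEx((lab>0).astype(np.uint8),cv2.MORPH_OPEN,np.ones((7,7)))
v,u=np.nonzero(mm)
W=onplane(im,np.c_[u,v],.09)[:,:2]
r=cv2.minAreaRect(W.astype(np.float32));print('bar',r)
# red dots
rd=reg&((hsv[...,0]<8)|(hsv[...,0]>172))&(hsv[...,1]>120)&(hsv[...,2]>100)
n,lab,st,ce=cv2.connectedComponentsWithStats(rd.astype(np.uint8))
for i in range(1,n):
    print('red',st[i,4],ce[i],onplane(im,[ce[i]],.140)[0],np.median(Z[lab==i]))
el=reg&(abs(hsv[...,0].astype(int)-20)<8)&(hsv[...,1]>80)&(Z>.15)
v,u=np.nonzero(el);print('elbow n',len(v),np.percentile(Z[el],[5,50,95]))
bt=el&(Z>.162)
v,u=np.nonzero(bt);W=onplane(im,np.c_[u,v],.17)[:,:2]
print('body top?',len(v),cv2.minAreaRect(W.astype(np.float32)))
Wd=P[el][:,:2];c=Wd.mean(0);_,_,V=np.linalg.svd(Wd-c);print('axis all',c,np.degrees(np.arctan2(*-V[0][::-1])),np.degrees(np.arctan2(V[0][1],V[0][0])))
```

```text
man z 0.08903338180567477 1939
[[     0      0    640    480 305443]
 [   418    202     25     96   1420]
 [   432    202     10      9     76]
 [   418    299     23     19    261]]
bar ((0.4930571913719177, -0.2930692434310913), (0.051933400332927704, 0.266950786113739), 88.4793472290039)
red 12 [435.75       265.33333333] [ 0.47752746 -0.2930441   0.14      ] 0.13783179174022886
red 10 [435.5 301.2] [ 0.39900117 -0.29075006  0.14      ] 0.13799443372333553
red 2 [385.5 327. ] [ 0.34454105 -0.17974139  0.14      ] 0.046075883065837986
elbow n 515 [0.15559183 0.16553964 0.17016954]
body top? 351 ((0.46247580647468567, -0.2688705325126648), (0.07509014755487442, 0.27660638093948364), 68.22657012939453)
axis all [ 0.555234   -0.30279792] 43.605160495662325 -136.39483950433768
```

Run:
```python
from h import *
im=load('top0');P=cloud(im)
hsv=cv2.cvtColor(im['pixels'],cv2.COLOR_BGR2HSV)
reg=np.zeros((480,640),bool);reg[200:262,415:470]=1
Z=P[...,2]
el=(reg&(abs(hsv[...,0].astype(int)-20)<8)&(hsv[...,1]>80)&(Z>.15)).astype(np.uint8)
el=cv2.morphologyEx(el,cv2.MORPH_OPEN,np.ones((3,3)))
n,lab,st,ce=cv2.connectedComponentsWithStats(el);print(st)
k=1+st[1:,4].argmax();el=lab==k
def pr(name,m,z):
    v,u=np.nonzero(m);W=onplane(im,np.c_[u,v],z)[:,:2];r=cv2.minAreaRect(W.astype(np.float32));print(name,len(v),r)
    c=W.mean(0);_,_,V=np.linalg.svd(W-c);print(c,np.degrees(np.arctan2(V[0][1],V[0][0])))
pr('body',el&(Z>.166),.171);pr('all',el,.165)
# plug heads: dark steel top faces
for (x,y) in((.478,-.2926),(.398,-.290)):
    m=(Z>.128)&(Z<.145)&(np.hypot(P[...,0]-x,P[...,1]-y)<.03)
    v,u=np.nonzero(m);Q=P[m];print(len(v),Q.mean(0));print(cv2.minAreaRect(Q[:,:2].astype(np.float32)))
c=im['pixels'][195:320,410:460];cv2.imwrite('pics/c4.png',cv2.resize(c[55:125],None,fx=8,fy=8,interpolation=cv2.INTER_CUBIC))
```

```text
[[     0      0    640    480 306693]
 [   431    209     25     46    507]]
body 228 ((0.5711378455162048, -0.29985809326171875), (0.05266084522008896, 0.027313074097037315), 20.509279251098633)
[ 0.57255885 -0.2988397 ] -161.00308607807784
all 507 ((0.5487956404685974, -0.30769091844558716), (0.10042644292116165, 0.031968194991350174), 20.432743072509766)
[ 0.55602685 -0.30470038] -160.38747241794934
118 [ 0.47823689 -0.29298427  0.13634454]
((0.4783649444580078, -0.29357895255088806), (0.026403730735182762, 0.022161617875099182), 89.37332916259766)
116 [ 0.39914339 -0.28945016  0.13690208]
((0.3990377187728882, -0.29021915793418884), (0.023574551567435265, 0.023845868185162544), 67.5158920288086)
```

View pics/c4.png

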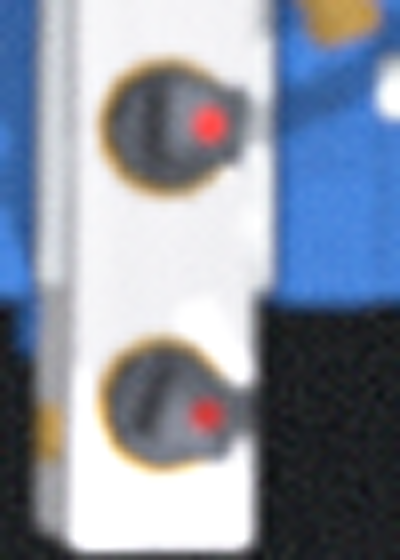

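```bash
cat >> h.py <<'E'
def go(x,y,z,yaw,dy=None):
    s=monitor.sense();p=s['eef_pos'];ya=s['tool_rot'][2];c,n=np.cos(np.radians(ya)),np.sin(np.radians(ya))
    d=np.array([x,y,z])-p
    tw=-((yaw-ya+180)%360-180)
    print('t %.2f pos %s yaw %.2f q6 %.1f w %.4f F %s M %s'%(s['t'],p.round(4),ya,s['q'][5],s['gripper_width'],s['contact_force'].round(2),s['moment'].round(3)))
    print('x %.1f y %.1f z %.1f twist %.4f (%.1f deg; alt %.4f) dist %.0f'%(1e3*(c*d[0]+n*d[1]),1e3*(n*d[0]-c*d[1]),-1e3*d[2],np.radians(tw),tw,np.radians(tw-np.sign(tw)*360),1e3*np.linalg.norm(d)))
E
python3 -c "
from h import *
go(.5815,-.2957,.25,200.4)"
```

```text
t 0.10 pos [ 0.2357 -0.4687  0.2449] yaw 26.69 q6 -8.4 w 0.0918 F [-0.09  0.23 -0.43] M [0.023 0.022 0.01 ]
x 386.7 y 0.7 z -5.1 twist -3.0318 (-173.7 deg; alt 3.2514) dist 387
```

>>> {"method": "carry_out", "body": {
  "increments": [
    {"x":48,"z":-5,"twist":-0.14,"jaw":-1},
    {"x":96,"z":-5,"twist":-0.28,"jaw":-1},
    {"x":145,"z":-5,"twist":-0.42,"jaw":-1},
    {"x":193,"z":-5,"twist":-0.56,"jaw":-1},
    {"x":241,"z":-5,"twist":-0.7,"jaw":-1},
    {"x":290,"z":-5,"twist":-0.84,"jaw":-1},
    {"x":338,"z":-5,"twist":-0.98,"jaw":-1},
    {"x":386,"z":-5,"twist":-1.12,"jaw":-1}
  ],
  "squeeze": 40
}}

```text
validation failed for argument at $.in...
```

```bash
python3 -c "
from h import *
go(.5815,-.2957,.25,200.4)"
```

```text
t 0.10 pos [ 0.2357 -0.4687  0.2449] yaw 26.69 q6 -8.4 w 0.0918 F [-0.09  0.23 -0.43] M [0.023 0.022 0.01 ]
x 386.7 y 0.7 z -5.1 twist -3.0318 (-173.7 deg; alt 3.2514) dist 387
```

>>> {"method": "carry_out", "body": {
  "increments": [
    {"x":48.0,"y":0.0,"z":-5.0,"twist":-0.14,"jaw":-1.0},
    {"x":96.0,"y":0.0,"z":-5.0,"twist":-0.28,"jaw":-1.0}
  ],
  "squeeze": 40
}}

```text
t: 0.3
eef_pos: [0.3216, -0.4258, 0.25]
tool_rot: [-179.9, -0.0, 42.8]
contact_force: [2.0, -0.2, 1.0]
gripper_width: 0.0919
```

```bash
python3 -c "
from h import *
go(.5815,-.2957,.25,200.4)"
```

```text
t 0.30 pos [ 0.3216 -0.4258  0.25  ] yaw 42.84 q6 -14.0 w 0.0919 F [ 1.97 -0.16  0.97] M [-0.03  -0.084 -0.006]
x 279.0 y 81.3 z -0.0 twist -2.7499 (-157.6 deg; alt 3.5333) dist 291
```

>>> {"method": "carry_out", "body": {
  "increments": [
    {"x":45,"y":13,"z":0,"twist":-0.14,"jaw":-1},
    {"x":90,"y":26,"z":0,"twist":-0.28,"jaw":-1},
    {"x":135,"y":39,"z":0,"twist":-0.42,"jaw":-1},
    {"x":180,"y":52,"z":0,"twist":-0.56,"jaw":-1},
    {"x":225,"y":66,"z":0,"twist":-0.7,"jaw":-1},
    {"x":265,"y":77,"z":0,"twist":-0.84,"jaw":-1},
    {"x":279,"y":81,"z":0,"twist":-0.98,"jaw":-1},
    {"x":279,"y":81,"z":0,"twist":-1.12,"jaw":-1}
  ]
}}

```text
t: 1.1
eef_pos: [0.5831, -0.2933, 0.2487]
tool_rot: [-180.0, -0.2, 107.5]
contact_force: [-0.6, -0.5, -0.5]
gripper_width: 0.0919
```

```bash
python3 -c "
from h import *
go(.5815,-.2957,.25,200.4)"
```

```text
t 1.10 pos [ 0.5831 -0.2933  0.2487] yaw 107.54 q6 -51.0 w 0.0919 F [-0.59 -0.54 -0.49] M [-0.065 -0.11   0.066]
x -1.8 y -2.3 z -1.3 twist -1.6207 (-92.9 deg; alt 4.6625) dist 3
```

>>> {"method": "carry_out", "body": {
  "increments": [
    {"x":-2,"y":-2,"z":-1,"twist":-0.14,"jaw":-1},
    {"x":-2,"y":-2,"z":-1,"twist":-0.28,"jaw":-1},
    {"x":-2,"y":-2,"z":-1,"twist":-0.42,"jaw":-1},
    {"x":-2,"y":-2,"z":-1,"twist":-0.56,"jaw":-1},
    {"x":-2,"y":-2,"z":-1,"twist":-0.7,"jaw":-1},
    {"x":-2,"y":-2,"z":-1,"twist":-0.84,"jaw":-1},
    {"x":-2,"y":-2,"z":-1,"twist":-0.98,"jaw":-1},
    {"x":-2,"y":-2,"z":-1,"twist":-1.12,"jaw":-1}
  ]
}}

```text
t: 1.9
eef_pos: [0.5817, -0.2957, 0.2491]
tool_rot: [179.8, -0.2, 172.0]
contact_force: [-0.6, -0.3, 0.5]
gripper_width: 0.0918
```

```bash
python3 -c "
from h import *
go(.5815,-.2957,.155,200.4)"
```

```text
t 1.90 pos [ 0.5817 -0.2957  0.2491] yaw 172.04 q6 -115.8 w 0.0918 F [-0.63 -0.29  0.54] M [ 0.083 -0.187 -0.012]
x 0.2 y -0.0 z 94.1 twist -0.4949 (-28.4 deg; alt 5.7883) dist 94
```

>>> {"method": "carry_out", "body": {
  "increments": [
    {"x":0,"y":0,"z":0,"twist":-0.14,"jaw":-1},
    {"x":0,"y":0,"z":10,"twist":-0.28,"jaw":-1},
    {"x":0,"y":0,"z":25,"twist":-0.42,"jaw":-1},
    {"x":0,"y":0,"z":45,"twist":-0.495,"jaw":-1},
    {"x":0,"y":0,"z":65,"twist":-0.495,"jaw":-1},
    {"x":0,"y":0,"z":85,"twist":-0.495,"jaw":-1},
    {"x":0,"y":0,"z":94,"twist":-0.495,"jaw":-1},
    {"x":0,"y":0,"z":94,"twist":-0.495,"jaw":-1}
  ]
}}

```text
t: 2.7
eef_pos: [0.5807, -0.2949, 0.1533]
tool_rot: [179.6, -0.2, -159.6]
contact_force: [-0.2, -0.4, 0.1]
gripper_width: 0.0917
```

```bash
python3 -c "
from h import *
go(.5815,-.2957,.155,200.4)"
```

```text
t 2.70 pos [ 0.5807 -0.2949  0.1533] yaw -159.59 q6 -144.1 w 0.0917 F [-0.16 -0.37  0.1 ] M [ 0.085 -0.111  0.025]
x -0.4 y -1.0 z -1.7 twist 0.0001 (0.0 deg; alt -6.2831) dist 2
```

Close on the elbow body.

>>> {"method": "carry_out", "body": {
  "increments": [
    {"x":0,"y":-1,"z":-1.5,"twist":0,"jaw":1},
    {"x":0,"y":-1,"z":-1.5,"twist":0,"jaw":1},
    {"x":0,"y":-1,"z":-1.5,"twist":0,"jaw":1},
    {"x":0,"y":-1,"z":-1.5,"twist":0,"jaw":1},
    {"x":0,"y":-1,"z":-1.5,"twist":0,"jaw":1},
    {"x":0,"y":-1,"z":-1.5,"twist":0,"jaw":1},
    {"x":0,"y":-1,"z":-1.5,"twist":0,"jaw":1},
    {"x":0,"y":-1,"z":-1.5,"twist":0,"jaw":1}
  ],
  "squeeze": 50
}}

```text
t: 3.5
eef_pos: [0.5811, -0.2959, 0.1548]
tool_rot: [179.6, -0.2, -159.6]
contact_force: [1.1, -1.5, 0.2]
gripper_width: 0.0325
```

```bash
python3 -c "
from h import *
go(.5815,-.2957,.155,200.4)"
```

```text
t 3.50 pos [ 0.5811 -0.2959  0.1548] yaw -159.59 q6 -144.2 w 0.0325 F [ 1.1  -1.46  0.15] M [-0.194 -0.247  0.01 ]
x -0.4 y 0.0 z -0.2 twist 0.0001 (0.0 deg; alt -6.2830) dist 0
```

Still closing; now wait a little and start turning.

>>> {"method": "carry_out", "body": {
  "increments": [
    {"x":0,"y":0,"z":0,"twist":0,"jaw":1},
    {"x":0,"y":0,"z":0,"twist":0,"jaw":1},
    {"x":0,"y":0,"z":0,"twist":0,"jaw":1},
    {"x":0,"y":0,"z":0,"twist":0.1,"jaw":1},
    {"x":0,"y":0,"z":0,"twist":0.2,"jaw":1},
    {"x":0,"y":0,"z":0,"twist":0.3,"jaw":1}
  ]
}}

```text
t: 4.1
eef_pos: [0.5817, -0.297, 0.155]
tool_rot: [179.8, -0.2, -177.0]
contact_force: [2.0, -4.7, -2.2]
gripper_width: 0.0277
```

```bash
python3 -c "
from h import *
go(.5815,-.2957,.155,-1.6)"
```

```text
t 4.10 pos [ 0.5817 -0.297   0.155 ] yaw -177.03 q6 -126.8 w 0.0277 F [ 2.03 -4.67 -2.15] M [-0.603 -0.648  0.126]
x 0.1 y 1.3 z 0.0 twist -3.0617 (-175.4 deg; alt 3.2214) dist 1
```

>>> {"method": "carry_out", "body": {
  "increments": [
    {"x":0,"y":0.5,"z":0,"twist":0.14,"jaw":1},
    {"x":0,"y":0.5,"z":0.1,"twist":0.28,"jaw":1},
    {"x":0,"y":0.5,"z":0.1,"twist":0.42,"jaw":1},
    {"x":0,"y":0.5,"z":0.2,"twist":0.56,"jaw":1},
    {"x":0,"y":0.5,"z":0.2,"twist":0.7,"jaw":1},
    {"x":0,"y":0.5,"z":0.3,"twist":0.84,"jaw":1},
    {"x":0,"y":0.5,"z":0.3,"twist":0.98,"jaw":1},
    {"x":0,"y":0.5,"z":0.4,"twist":1.12,"jaw":1}
  ]
}}

```text
t: 4.9
eef_pos: [0.5826, -0.2969, 0.1547]
tool_rot: [180.0, -0.1, 118.5]
contact_force: [3.8, -2.0, -2.2]
gripper_width: 0.0277
```

```bash
python3 -c "
from h import *
go(.5815,-.2957,.155,-1.6)"
```

```text
t 4.90 pos [ 0.5826 -0.2969  0.1547] yaw 118.48 q6 -62.2 w 0.0277 F [ 3.79 -2.03 -2.25] M [-0.384 -1.052  0.204]
x 1.6 y -0.4 z -0.3 twist 2.0957 (120.1 deg; alt -4.1874) dist 2
```

>>> {"method": "carry_out", "body": {
  "increments": [
    {"x":1,"y":0,"z":0,"twist":0.14,"jaw":1},
    {"x":1,"y":0,"z":0.1,"twist":0.28,"jaw":1},
    {"x":1,"y":0,"z":0.1,"twist":0.42,"jaw":1},
    {"x":1,"y":0,"z":0.2,"twist":0.56,"jaw":1},
    {"x":1,"y":0,"z":0.2,"twist":0.7,"jaw":1},
    {"x":1,"y":0,"z":0.3,"twist":0.84,"jaw":1},
    {"x":1,"y":0,"z":0.3,"twist":0.98,"jaw":1},
    {"x":1,"y":0,"z":0.4,"twist":1.12,"jaw":1}
  ]
}}

```text
t: 5.7
eef_pos: [0.5828, -0.2965, 0.1546]
tool_rot: [180.0, -0.1, 54.0]
contact_force: [2.7, -2.1, -1.1]
gripper_width: 0.028
```

```bash
python3 -c "
from h import *
go(.5815,-.2957,.155,-1.6)
im=grab('top','t1');cv2.imwrite('pics/c5.png',cv2.resize(im['pixels'][160:330,370:500],None,fx=3.5,fy=3.5,interpolation=cv2.INTER_CUBIC))"
```

```text
t 5.70 pos [ 0.5828 -0.2965  0.1546] yaw 53.99 q6 2.3 w 0.0280 F [ 2.75 -2.12 -1.13] M [-0.479 -0.7    0.094]
x -0.1 y -1.6 z -0.4 twist 0.9702 (55.6 deg; alt -5.3130) dist 2
```

View pics/c5.png

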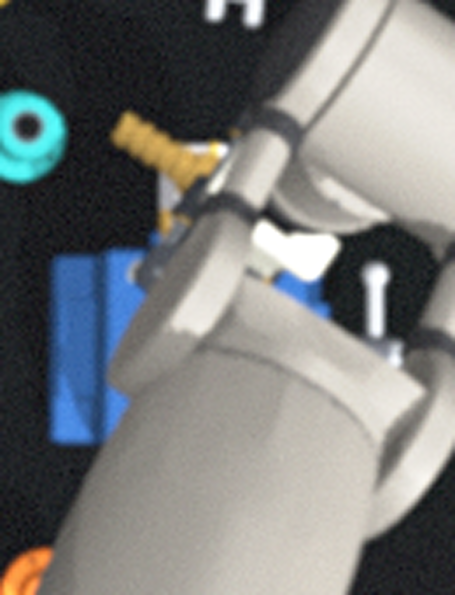

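The barb now points up-left, with its tip at crop (125,125), so it follows the hand. I'll go on into the stiff zone.

>>> {"method": "carry_out", "body": {
  "increments": [
    {"x":0,"y":0,"z":0,"twist":0.12,"jaw":1},
    {"x":0,"y":0,"z":0.1,"twist":0.24,"jaw":1},
    {"x":0,"y":0,"z":0.1,"twist":0.36,"jaw":1},
    {"x":0,"y":0,"z":0.2,"twist":0.48,"jaw":1},
    {"x":0,"y":0,"z":0.2,"twist":0.56,"jaw":1},
    {"x":0,"y":0,"z":0.2,"twist":0.64,"jaw":1},
    {"x":0,"y":0,"z":0.2,"twist":0.7,"jaw":1}
  ],
  "squeeze": 58
}}

```text
t: 6.45
eef_pos: [0.5834, -0.2971, 0.1544]
tool_rot: [179.9, -0.1, 13.5]
contact_force: [2.9, -3.4, -1.7]
gripper_width: 0.028
```

```bash
python3 -c "
from h import *
go(.5815,-.2957,.155,-1.6)"
```

```text
t 6.45 pos [ 0.5834 -0.2971  0.1544] yaw 13.52 q6 42.8 w 0.0280 F [ 2.94 -3.39 -1.68] M [-0.574 -0.524  0.519]
x -1.5 y -1.8 z -0.6 twist 0.2638 (15.1 deg; alt -6.0194) dist 2
```

>>> {"method": "carry_out", "body": {
  "increments": [
    {"x":-0.5,"y":0,"z":0,"twist":0.08,"jaw":1},
    {"x":-0.5,"y":0,"z":0.1,"twist":0.16,"jaw":1},
    {"x":-0.5,"y":0,"z":0.1,"twist":0.23,"jaw":1},
    {"x":-0.5,"y":0,"z":0.1,"twist":0.27,"jaw":1},
    {"x":-0.5,"y":0,"z":0.1,"twist":0.27,"jaw":1}
  ]
}}

```text
t: 6.95
eef_pos: [0.5835, -0.2975, 0.1544]
tool_rot: [179.9, -0.2, -1.8]
contact_force: [2.9, -3.8, -1.1]
gripper_width: 0.028
```

```bash
python3 -c "
from h import *
go(.5815,-.2957,.155,-1.6)
im=grab('top','t2');cv2.imwrite('pics/c6.png',cv2.resize(im['pixels'][160:330,370:500],None,fx=3.5,fy=3.5,interpolation=cv2.INTER_CUBIC))"
```

```text
t 6.95 pos [ 0.5835 -0.2975  0.1544] yaw -1.79 q6 58.0 w 0.0280 F [ 2.88 -3.82 -1.1 ] M [-0.338 -0.611  0.538]
x -2.0 y -1.7 z -0.6 twist -0.0033 (-0.2 deg; alt 6.2799) dist 3
```

View pics/c6.png

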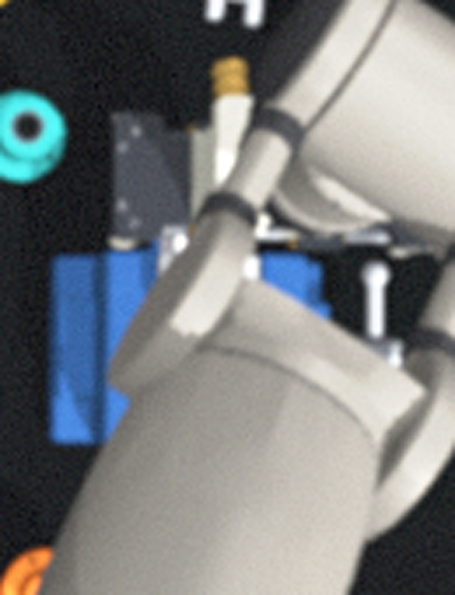

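The elbow points along the stripe: yaw is -1.8° against -1.6° and the torque is 0.54. Release and lift.

>>> {"method": "carry_out", "body": {
  "increments": [
    {"x":0,"y":0,"z":0,"twist":0,"jaw":-1},
    {"x":0,"y":0,"z":0,"twist":0,"jaw":-1},
    {"x":0,"y":0,"z":0,"twist":0,"jaw":-1},
    {"x":0,"y":0,"z":0,"twist":0,"jaw":-1},
    {"x":0,"y":0,"z":-15,"twist":0,"jaw":-1},
    {"x":0,"y":0,"z":-45,"twist":0,"jaw":-1},
    {"x":0,"y":0,"z":-85,"twist":0,"jaw":-1},
    {"x":0,"y":0,"z":-120,"twist":0,"jaw":-1}
  ]
}}

```text
t: 7.8
eef_pos: [0.5828, -0.2972, 0.2761]
tool_rot: [179.9, -0.2, -1.8]
contact_force: [1.1, -0.4, -0.1]
gripper_width: 0.0875
```

>>> {"method": "carry_out", "body": {
  "increments": [
    {"x":-20,"y":40,"z":0,"twist":0,"jaw":-1},
    {"x":-40,"y":85,"z":0,"twist":0,"jaw":-1},
    {"x":-60,"y":130,"z":0,"twist":0,"jaw":-1},
    {"x":-80,"y":175,"z":0,"twist":0,"jaw":-1},
    {"x":-80,"y":200,"z":0,"twist":0,"jaw":-1}
  ]
}}

```text
t: 8.3
eef_pos: [0.4934, -0.4982, 0.2762]
tool_rot: [179.9, -0.1, -2.0]
contact_force: [0.5, 0.4, -0.3]
gripper_width: 0.0917
```

```bash
python3 -c "
from h import *
go(.478,-.2927,.2,0)
im=grab('top','t3');cv2.imwrite('pics/c7.png',cv2.resize(im['pixels'][180:330,370:500],None,fx=4,fy=4,interpolation=cv2.INTER_CUBIC))
im=grab('side','s3');cv2.imwrite('pics/c8.png',cv2.resize(im['pixels'][145:250,290:430],None,fx=5.5,fy=5.5,interpolation=cv2.INTER_CUBIC))
"
```

```text
t 8.30 pos [ 0.4934 -0.4982  0.2762] yaw -1.98 q6 40.4 w 0.0917 F [ 0.55  0.42 -0.34] M [ 0.037  0.058 -0.006]
x -22.5 y -204.8 z 76.2 twist -0.0346 (-2.0 deg; alt 6.2486) dist 220
```

View pics/c7.png

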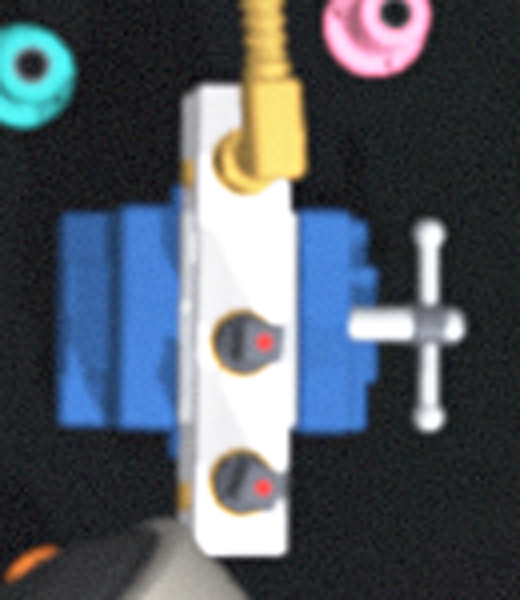

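View pics/c8.png

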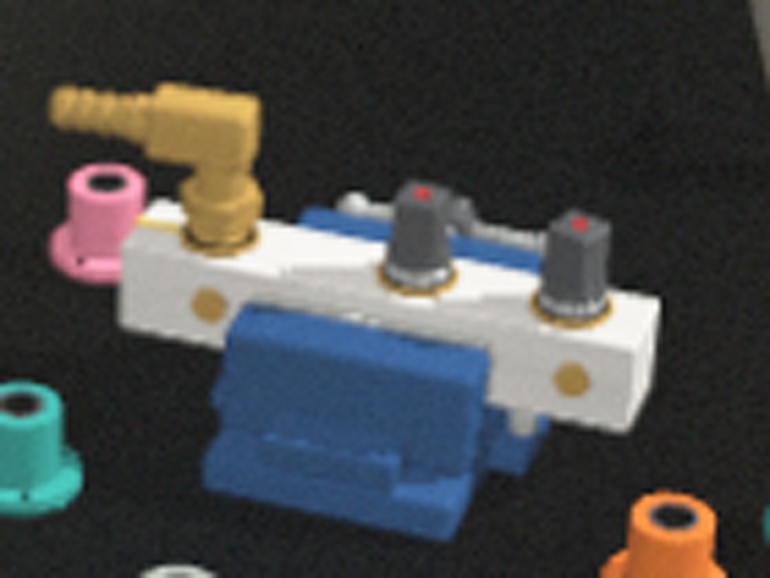

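Run:
```python
from h import *
im=load('t3');P=cloud(im);hsv=cv2.cvtColor(im['pixels'],cv2.COLOR_BGR2HSV);Z=P[...,2]
reg=np.zeros((480,640),bool);reg[150:240,415:470]=1
el=(reg&(abs(hsv[...,0].astype(int)-20)<10)&(hsv[...,1]>80)&(Z>.148)).astype(np.uint8)
el=cv2.morphologyEx(el,cv2.MORPH_OPEN,np.ones((3,3)));v,u=np.nonzero(el)
W=onplane(im,np.c_[u,v],.16)[:,:2];print('elbow',cv2.minAreaRect(W.astype(np.float32)))
c=W.mean(0);_,_,V=np.linalg.svd(W-c);print(c,np.degrees(np.arctan2(V[0][1],V[0][0])))
b=W[:,0]>.63;c=W[b].mean(0);print('barb centre',c,'dir from axis(.582,-.2965)',np.degrees(np.arctan2(c[1]+.2965,c[0]-.582)))
for tag in('top0','t3','side0','s3'):
  im=load(tag);P=cloud(im);Z=P[...,2]
  for (x,y) in((.478,-.2928),(.3985,-.2903)):
    m=(Z>.132)&(Z<.145)&(np.hypot(P[...,0]-x,P[...,1]-y)<.022)
    v,u=np.nonzero(m)
    # refine: drop pixels at silhouettes; use plane rays
    W=onplane(im,np.c_[u,v],.1385)[:,:2];c=W.mean(0);d=W-c;r=np.hypot(*d.T);th=np.arctan2(d[:,1],d[:,0])
    a4=np.angle((r**4*np.exp(4j*th)).sum())/4 # corners direction
    A=abs((r**4*np.exp(4j*th)).sum())/(r**4).sum()
    print(tag,len(v),c,'flats yaw mod 90',(np.degrees(a4)+45)%90,'str',A.round(3),cv2.minAreaRect(W.astype(np.float32))[1:])
t=load('t3')['pixels'];s=load('s3')['pixels']
def big(a,k): return cv2.resize(cv2.convertScaleAbs(a,alpha=1.8,beta=10),None,fx=k,fy=k,interpolation=cv2.INTER_CUBIC)
A=big(t[255:310,415:447],9);B=big(s[172:206,355:405],9)
o=np.zeros((500,760,3),np.uint8);o[:A.shape[0],:A.shape[1]]=A[:500];o[:B.shape[0],300:300+B.shape[1]]=B
cv2.imwrite('pics/c9.png',o)
```

```text
elbow ((0.6183789968490601, -0.2966126799583435), (0.03089730069041252, 0.10379401594400406), 88.353271484375)
[ 0.61155204 -0.29480526] -176.94203582872797
barb centre [ 0.64942173 -0.29255635] dir from axis(.582,-.2965) 3.3475447196531505
top0 114 [ 0.47823416 -0.29288035] flats yaw mod 90 83.00878943109032 str 0.433 ((0.024582939222455025, 0.02221750281751156), 88.68387603759766)
top0 112 [ 0.39907728 -0.28942004] flats yaw mod 90 66.67941235074773 str 0.398 ((0.023345759138464928, 0.023645134642720222), 67.6597671508789)
t3 112 [ 0.47807506 -0.29295605] flats yaw mod 90 82.53799010289715 str 0.407 ((0.024582939222455025, 0.02221750281751156), 88.68387603759766)
t3 112 [ 0.39911775 -0.28932153] flats yaw mod 90 67.5343419798406 str 0.387 ((0.022861793637275696, 0.023645134642720222), 67.6597671508789)
side0 58 [ 0.47862272 -0.2896643 ] flats yaw mod 90 71.99757005979065 str 0.304 ((0.03608500212430954, 0.02578999288380146), 79.60000610351562)
side0 55 [ 0.39770151 -0.28434834] flats yaw mod 90 69.87388280345495 str 0.183 ((0.02979196235537529, 0.027974484488368034), 67.76000213623047)
s3 62 [ 0.47854374 -0.28902664] flats yaw mod 90 85.18530519856284 str 0.167 ((0.02581673488020897, 0.0372338593006134), 0.557928204536438)
s3 53 [ 0.39782844 -0.28453499] flats yaw mod 90 58.444894633101725 str 0.313 ((0.0304200891405344, 0.02642877772450447), 61.292057037353516)
```

View pics/c9.png

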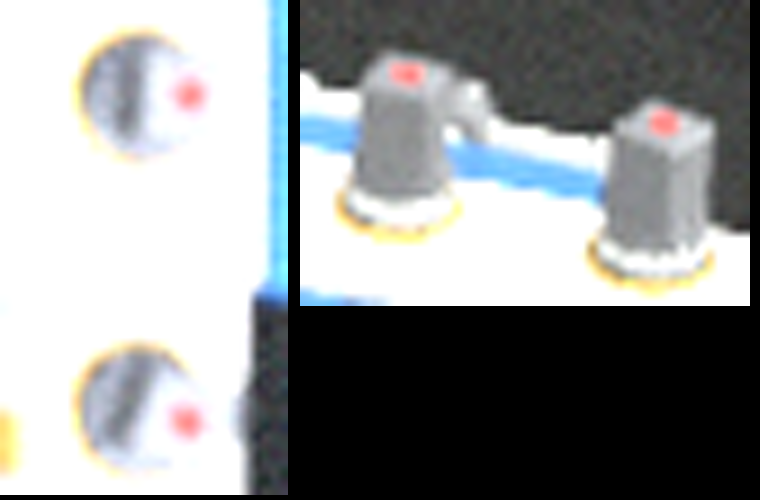

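Elbow confirmed straight. Plug flats: plug_a at about -5° (mod 90), plug_b at about -23°. Going to plug_a with yaw 175, so that one grip covers its whole turn.

>>> {"method": "carry_out", "body": {
  "increments": [
    {"x":0,"y":-35,"z":0,"twist":-0.14,"jaw":-1},
    {"x":-5,"y":-70,"z":0,"twist":-0.28,"jaw":-1},
    {"x":-10,"y":-105,"z":0,"twist":-0.42,"jaw":-1},
    {"x":-15,"y":-140,"z":0,"twist":-0.56,"jaw":-1},
    {"x":-22,"y":-170,"z":0,"twist":-0.7,"jaw":-1},
    {"x":-22,"y":-195,"z":0,"twist":-0.84,"jaw":-1},
    {"x":-22,"y":-205,"z":0,"twist":-0.98,"jaw":-1},
    {"x":-22,"y":-205,"z":0,"twist":-1.12,"jaw":-1}
  ]
}}

```text
t: 9.2
eef_pos: [0.4801, -0.2893, 0.2752]
tool_rot: [179.8, -0.0, 62.7]
contact_force: [-0.2, 0.6, -0.9]
gripper_width: 0.0916
```

>>> {"method": "carry_out", "body": {
  "increments": [
    {"x":0,"y":0,"z":0,"twist":-0.14,"jaw":-1},
    {"x":0,"y":0,"z":0,"twist":-0.28,"jaw":-1},
    {"x":0,"y":0,"z":0,"twist":-0.42,"jaw":-1},
    {"x":0,"y":0,"z":0,"twist":-0.56,"jaw":-1},
    {"x":0,"y":0,"z":0,"twist":-0.7,"jaw":-1},
    {"x":0,"y":0,"z":0,"twist":-0.84,"jaw":-1},
    {"x":0,"y":0,"z":0,"twist":-0.98,"jaw":-1},
    {"x":0,"y":0,"z":0,"twist":-1.12,"jaw":-1}
  ]
}}

```text
t: 10.0
eef_pos: [0.4801, -0.2878, 0.2754]
tool_rot: [179.9, 0.1, 127.3]
contact_force: [-0.8, -0.4, -0.3]
gripper_width: 0.0916
```

```bash
python3 -c "
from h import *
go(.4782,-.293,.131,175)"
```

```text
t 10.00 pos [ 0.4801 -0.2878  0.2754] yaw 127.26 q6 -76.1 w 0.0916 F [-0.79 -0.36 -0.27] M [-0.019 -0.146  0.079]
x -2.9 y -4.7 z 144.4 twist -0.8332 (-47.7 deg; alt 5.4500) dist 144
```

>>> {"method": "carry_out", "body": {
  "increments": [
    {"x":-3,"y":-5,"z":15,"twist":-0.14,"jaw":-1},
    {"x":-3,"y":-5,"z":30,"twist":-0.28,"jaw":-1},
    {"x":-3,"y":-5,"z":45,"twist":-0.42,"jaw":-1},
    {"x":-3,"y":-5,"z":60,"twist":-0.56,"jaw":-1},
    {"x":-3,"y":-5,"z":75,"twist":-0.7,"jaw":-1},
    {"x":-3,"y":-5,"z":90,"twist":-0.833,"jaw":-1},
    {"x":-3,"y":-5,"z":100,"twist":-0.833,"jaw":-1},
    {"x":-3,"y":-5,"z":100,"twist":-0.833,"jaw":-1}
  ]
}}

```text
t: 10.8
eef_pos: [0.4777, -0.2919, 0.1742]
tool_rot: [179.9, 0.0, 174.8]
contact_force: [0.3, 0.3, 1.2]
gripper_width: 0.0919
```

```bash
python3 -c "
from h import *
go(.4784,-.2933,.131,175)"
```

```text
t 10.80 pos [ 0.4777 -0.2919  0.1742] yaw 174.83 q6 -124.2 w 0.0919 F [0.25 0.26 1.24] M [ 0.082 -0.131 -0.011]
x -0.8 y -1.3 z 43.2 twist -0.0029 (-0.2 deg; alt 6.2803) dist 43
```

>>> {"method": "carry_out", "body": {
  "increments": [
    {"x":-1,"y":-1.5,"z":20,"twist":0,"jaw":0},
    {"x":-1,"y":-1.5,"z":38,"twist":0,"jaw":0},
    {"x":-1,"y":-1.5,"z":43,"twist":0,"jaw":0},
    {"x":-1,"y":-1.5,"z":43,"twist":0,"jaw":1},
    {"x":-1,"y":-1.5,"z":43,"twist":0,"jaw":1},
    {"x":-1,"y":-1.5,"z":43,"twist":0,"jaw":1},
    {"x":-1,"y":-1.5,"z":43,"twist":0,"jaw":1},
    {"x":-1,"y":-1.5,"z":43,"twist":0,"jaw":1}
  ],
  "squeeze": 50
}}

```text
t: 11.6
eef_pos: [0.4788, -0.2935, 0.1317]
tool_rot: [179.9, 0.1, 174.8]
contact_force: [0.6, 0.9, 0.2]
gripper_width: 0.0325
```

>>> {"method": "carry_out", "body": {
  "increments": [
    {"x":0,"y":0,"z":0,"twist":0,"jaw":1},
    {"x":0,"y":0,"z":0,"twist":0,"jaw":1},
    {"x":0,"y":0,"z":0,"twist":0,"jaw":1},
    {"x":0,"y":0,"z":0,"twist":0,"jaw":1}
  ]
}}

```text
t: 12.0
eef_pos: [0.4788, -0.2942, 0.1319]
tool_rot: [180.0, 0.1, 174.8]
contact_force: [-2.1, -4.7, 1.9]
gripper_width: 0.0239
```

```bash
python3 -c "
from h import *
go(.4784,-.2933,.131,175)"
```

```text
t 12.00 pos [ 0.4788 -0.2942  0.1319] yaw 174.82 q6 -124.3 w 0.0239 F [-2.13 -4.66  1.88] M [-0.608  0.14   0.013]
x 0.5 y 0.9 z 0.9 twist -0.0032 (-0.2 deg; alt 6.2800) dist 1
```

>>> {"method": "carry_out", "body": {
  "increments": [
    {"x":0,"y":0,"z":0,"twist":0.12,"jaw":1},
    {"x":0,"y":0,"z":0.1,"twist":0.25,"jaw":1},
    {"x":0,"y":0,"z":0.1,"twist":0.38,"jaw":1},
    {"x":0,"y":0,"z":0.2,"twist":0.5,"jaw":1},
    {"x":0,"y":0,"z":0.2,"twist":0.62,"jaw":1},
    {"x":0,"y":0,"z":0.2,"twist":0.75,"jaw":1},
    {"x":0,"y":0,"z":0.3,"twist":0.85,"jaw":1}
  ]
}}

```text
t: 12.7
eef_pos: [0.4785, -0.2952, 0.1317]
tool_rot: [180.0, 0.1, 125.9]
contact_force: [-2.3, -6.0, -0.2]
gripper_width: 0.0239
```

```bash
python3 -c "
from h import *
go(.4784,-.2933,.131,175)"
```

```text
t 12.70 pos [ 0.4785 -0.2952  0.1317] yaw 125.85 q6 -75.3 w 0.0239 F [-2.26 -5.97 -0.21] M [-1.039  0.285  0.154]
x 1.6 y 1.0 z 0.7 twist -0.8578 (-49.1 deg; alt 5.4254) dist 2
```

>>> {"method": "carry_out", "body": {
  "increments": [
    {"x":0,"y":0,"z":0,"twist":0.1,"jaw":1},
    {"x":0,"y":0,"z":0,"twist":0.18,"jaw":1},
    {"x":0,"y":0,"z":0.1,"twist":0.25,"jaw":1}
  ]
}}

```text
t: 13.0
eef_pos: [0.4783, -0.2954, 0.1316]
tool_rot: [180.0, 0.1, 111.4]
contact_force: [-2.3, -3.7, 1.1]
gripper_width: 0.0236
```

```bash
python3 -c "
from h import *
go(.4784,-.2933,.131,175)"
```

```text
t 13.00 pos [ 0.4783 -0.2954  0.1316] yaw 111.36 q6 -60.8 w 0.0236 F [-2.26 -3.75  1.1 ] M [-0.622  0.266  0.075]
x 1.9 y 0.9 z 0.6 twist -1.1106 (-63.6 deg; alt 5.1725) dist 2
```

>>> {"method": "carry_out", "body": {
  "increments": [
    {"x":0,"y":0,"z":0,"twist":0.1,"jaw":1},
    {"x":0,"y":0,"z":0,"twist":0.18,"jaw":1},
    {"x":0,"y":0,"z":0.1,"twist":0.25,"jaw":1}
  ]
}}

```text
t: 13.3
eef_pos: [0.478, -0.2956, 0.1315]
tool_rot: [-180.0, 0.1, 96.9]
contact_force: [-2.9, -3.6, 2.3]
gripper_width: 0.0241
```

```bash
python3 -c "
from h import *
go(.4784,-.2933,.131,175)"
```

```text
t 13.30 pos [ 0.478  -0.2956  0.1315] yaw 96.88 q6 -46.3 w 0.0241 F [-2.9  -3.58  2.29] M [-0.615  0.266  0.158]
x 2.2 y 0.7 z 0.5 twist -1.3635 (-78.1 deg; alt 4.9197) dist 2
```

>>> {"method": "carry_out", "body": {
  "increments": [
    {"x":0,"y":0,"z":0,"twist":0.1,"jaw":1},
    {"x":0,"y":0,"z":0,"twist":0.18,"jaw":1},
    {"x":0,"y":0,"z":0.1,"twist":0.25,"jaw":1}
  ]
}}

```text
t: 13.6
eef_pos: [0.4777, -0.2957, 0.1314]
tool_rot: [-180.0, 0.1, 82.4]
contact_force: [-2.7, -3.5, 1.5]
gripper_width: 0.0239
```

```bash
python3 -c "
from h import *
go(.4784,-.2933,.131,175)"
```

```text
t 13.60 pos [ 0.4777 -0.2957  0.1314] yaw 82.40 q6 -31.8 w 0.0239 F [-2.74 -3.51  1.46] M [-0.578  0.349  0.153]
x 2.4 y 0.4 z 0.4 twist -1.6162 (-92.6 deg; alt 4.6670) dist 2
```

>>> {"method": "carry_out", "body": {
  "increments": [
    {"x":0,"y":0,"z":0,"twist":0.1,"jaw":1},
    {"x":0,"y":0,"z":0,"twist":0.18,"jaw":1},
    {"x":0,"y":0,"z":0.1,"twist":0.25,"jaw":1}
  ]
}}

```text
t: 13.9
eef_pos: [0.4774, -0.2957, 0.1313]
tool_rot: [-180.0, 0.1, 67.9]
contact_force: [-2.1, -2.9, 2.2]
gripper_width: 0.0238
```

```bash
python3 -c "
from h import *
go(.4784,-.2933,.131,175)"
```

```text
t 13.90 pos [ 0.4774 -0.2957  0.1313] yaw 67.92 q6 -17.4 w 0.0238 F [-2.14 -2.95  2.23] M [-0.512  0.294  0.332]
x 2.6 y 0.0 z 0.3 twist -1.8689 (-107.1 deg; alt 4.4143) dist 3
```

>>> {"method": "carry_out", "body": {
  "increments": [
    {"x":0,"y":0,"z":0,"twist":0.1,"jaw":1},
    {"x":0,"y":0,"z":0,"twist":0.18,"jaw":1},
    {"x":0,"y":0,"z":0.1,"twist":0.25,"jaw":1}
  ]
}}

```text
t: 14.2
eef_pos: [0.4771, -0.2956, 0.1313]
tool_rot: [-180.0, 0.2, 53.5]
contact_force: [-3.2, -1.9, 2.6]
gripper_width: 0.0236
```

```bash
python3 -c "
from h import *
go(.4784,-.2933,.131,175)"
```

```text
t 14.20 pos [ 0.4771 -0.2956  0.1313] yaw 53.49 q6 -2.9 w 0.0236 F [-3.17 -1.95  2.58] M [-0.43   0.38   0.636]
x 2.6 y -0.3 z 0.3 twist -2.1207 (-121.5 deg; alt 4.1625) dist 3
```

>>> {"method": "carry_out", "body": {
  "increments": [
    {"x":0,"y":0,"z":0,"twist":0.06,"jaw":1},
    {"x":0,"y":0,"z":0,"twist":0.1,"jaw":1},
    {"x":0,"y":0,"z":0,"twist":0.1,"jaw":1}
  ]
}}

```text
t: 14.5
eef_pos: [0.477, -0.2956, 0.1313]
tool_rot: [-180.0, 0.2, 47.8]
contact_force: [-2.2, -1.8, 0.4]
gripper_width: 0.0238
```

```bash
python3 -c "
from h import *
go(.4784,-.2933,.131,175)"
```

```text
t 14.50 pos [ 0.477  -0.2956  0.1313] yaw 47.83 q6 2.8 w 0.0238 F [-2.21 -1.83  0.43] M [-0.495  0.218  0.601]
x 2.6 y -0.5 z 0.3 twist -2.2196 (-127.2 deg; alt 4.0636) dist 3
```

Plug_a is about 0.35 rad past first bite. Release, lift, and go to plug_b.

>>> {"method": "carry_out", "body": {
  "increments": [
    {"x":0,"y":0,"z":0,"twist":0,"jaw":0},
    {"x":0,"y":0,"z":0,"twist":0,"jaw":0},
    {"x":0,"y":0,"z":0,"twist":0,"jaw":0},
    {"x":0,"y":0,"z":-10,"twist":0,"jaw":0},
    {"x":0,"y":0,"z":-40,"twist":0,"jaw":-1},
    {"x":0,"y":0,"z":-65,"twist":0,"jaw":-1},
    {"x":0,"y":0,"z":-65,"twist":-0.14,"jaw":-1}
  ]
}}

```text
t: 15.2
eef_pos: [0.4788, -0.2965, 0.2009]
tool_rot: [179.6, 0.2, 55.9]
contact_force: [-0.1, 0.2, -0.4]
gripper_width: 0.0652
```

```bash
python3 -c "
from h import *
go(.399,-.2912,.195,157)"
```

```text
t 15.20 pos [ 0.4788 -0.2965  0.2009] yaw 55.95 q6 -5.3 w 0.0652 F [-0.11  0.17 -0.41] M [-0.031 -0.079  0.058]
x -40.3 y -69.1 z 5.9 twist -1.7637 (-101.1 deg; alt 4.5195) dist 80
```

>>> {"method": "carry_out", "body": {
  "increments": [
    {"x":-10,"y":-17,"z":0,"twist":-0.14,"jaw":-1},
    {"x":-20,"y":-35,"z":0,"twist":-0.28,"jaw":-1},
    {"x":-30,"y":-52,"z":0,"twist":-0.42,"jaw":-1},
    {"x":-40,"y":-69,"z":0,"twist":-0.56,"jaw":-1},
    {"x":-40,"y":-69,"z":0,"twist":-0.7,"jaw":-1},
    {"x":-40,"y":-69,"z":0,"twist":-0.84,"jaw":-1},
    {"x":-40,"y":-69,"z":0,"twist":-0.98,"jaw":-1},
    {"x":-40,"y":-69,"z":0,"twist":-1.12,"jaw":-1}
  ]
}}

```text
t: 16.0
eef_pos: [0.3994, -0.291, 0.2014]
tool_rot: [-180.0, 0.5, 120.4]
contact_force: [-0.3, 0.5, 0.1]
gripper_width: 0.0918
```

```bash
python3 -c "
from h import *
go(.399,-.2912,.18,157)"
```

```text
t 16.00 pos [ 0.3994 -0.291   0.2014] yaw 120.44 q6 -75.3 w 0.0918 F [-0.25  0.54  0.1 ] M [ 0.028 -0.151  0.012]
x 0.0 y -0.4 z 21.4 twist -0.6381 (-36.6 deg; alt 5.6451) dist 21
```

>>> {"method": "carry_out", "body": {
  "increments": [
    {"x":0,"y":0,"z":0,"twist":-0.14,"jaw":-1},
    {"x":0,"y":0,"z":0,"twist":-0.28,"jaw":-1},
    {"x":0,"y":0,"z":5,"twist":-0.42,"jaw":-1},
    {"x":0,"y":0,"z":10,"twist":-0.56,"jaw":-0.5},
    {"x":0,"y":0,"z":20,"twist":-0.64,"jaw":0},
    {"x":0,"y":0,"z":20,"twist":-0.64,"jaw":0},
    {"x":0,"y":0,"z":20,"twist":-0.64,"jaw":0}
  ]
}}

```text
t: 16.7
eef_pos: [0.3996, -0.2912, 0.182]
tool_rot: [-179.7, 0.4, 157.0]
contact_force: [0.3, 0.4, -0.1]
gripper_width: 0.0648
```

```bash
python3 -c "
from h import *
go(.399,-.2912,.131,157)"
```

```text
t 16.70 pos [ 0.3996 -0.2912  0.182 ] yaw 156.99 q6 -111.8 w 0.0648 F [ 0.28  0.39 -0.15] M [ 0.082 -0.118  0.018]
x 0.6 y -0.2 z 51.0 twist -0.0003 (-0.0 deg; alt 6.2829) dist 51
```

>>> {"method": "carry_out", "body": {
  "increments": [
    {"x":0,"y":0,"z":20,"twist":0,"jaw":0},
    {"x":0,"y":0,"z":40,"twist":0,"jaw":0},
    {"x":0,"y":0,"z":51,"twist":0,"jaw":0},
    {"x":0,"y":0,"z":51,"twist":0,"jaw":1},
    {"x":0,"y":0,"z":51,"twist":0,"jaw":1},
    {"x":0,"y":0,"z":51,"twist":0,"jaw":1},
    {"x":0,"y":0,"z":51,"twist":0,"jaw":1},
    {"x":0,"y":0,"z":51,"twist":0,"jaw":1}
  ],
  "squeeze": 50
}}

```text
t: 17.5
eef_pos: [0.4001, -0.2925, 0.132]
tool_rot: [-179.6, 0.5, 157.0]
contact_force: [-1.9, -2.3, 4.2]
gripper_width: 0.0237
```

>>> {"method": "carry_out", "body": {
  "increments": [
    {"x":0,"y":0,"z":0,"twist":0,"jaw":1},
    {"x":0,"y":0,"z":0,"twist":0,"jaw":1},
    {"x":0,"y":0,"z":0,"twist":0,"jaw":1}
  ]
}}

```text
t: 17.8
eef_pos: [0.4001, -0.2925, 0.132]
tool_rot: [-179.6, 0.5, 157.0]
contact_force: [-1.3, -2.1, 2.5]
gripper_width: 0.0238
```

```bash
python3 -c "
from h import *
go(.399,-.2912,.131,157)"
```

```text
t 17.80 pos [ 0.4001 -0.2925  0.132 ] yaw 156.99 q6 -111.8 w 0.0238 F [-1.28 -2.1   2.55] M [-0.15   0.096  0.001]
x 1.5 y 0.8 z 1.0 twist -0.0002 (-0.0 deg; alt 6.2830) dist 2
```

>>> {"method": "carry_out", "body": {
  "increments": [
    {"x":0,"y":0,"z":0,"twist":0.12,"jaw":1},
    {"x":0,"y":0,"z":0.1,"twist":0.25,"jaw":1},
    {"x":0,"y":0,"z":0.1,"twist":0.38,"jaw":1},
    {"x":0,"y":0,"z":0.2,"twist":0.5,"jaw":1},
    {"x":0,"y":0,"z":0.2,"twist":0.62,"jaw":1},
    {"x":0,"y":0,"z":0.2,"twist":0.75,"jaw":1},
    {"x":0,"y":0,"z":0.3,"twist":0.85,"jaw":1}
  ]
}}

```text
t: 18.5
eef_pos: [0.3987, -0.294, 0.1318]
tool_rot: [-179.9, 0.7, 108.1]
contact_force: [-9.2, -8.9, 2.4]
gripper_width: 0.0237
```

```bash
python3 -c "
from h import *
go(.399,-.2912,.131,157)"
```

```text
t 18.50 pos [ 0.3987 -0.294   0.1318] yaw 108.06 q6 -62.8 w 0.0237 F [-9.15 -8.9   2.37] M [-1.622  1.674  0.108]
x 2.5 y 1.1 z 0.8 twist -0.8541 (-48.9 deg; alt 5.4290) dist 3
```

>>> {"method": "carry_out", "body": {
  "increments": [
    {"x":0,"y":0,"z":0,"twist":0.1,"jaw":1},
    {"x":0,"y":0,"z":0,"twist":0.18,"jaw":1},
    {"x":0,"y":0,"z":0.1,"twist":0.25,"jaw":1}
  ]
}}

```text
t: 18.8
eef_pos: [0.398, -0.2943, 0.1316]
tool_rot: [180.0, 0.7, 93.6]
contact_force: [-4.5, -3.7, 2.5]
gripper_width: 0.0236
```

```bash
python3 -c "
from h import *
go(.399,-.2912,.131,157)"
```

```text
t 18.80 pos [ 0.398  -0.2943  0.1316] yaw 93.59 q6 -48.3 w 0.0236 F [-4.5  -3.72  2.5 ] M [-0.605  0.878  0.114]
x 3.0 y 1.2 z 0.6 twist -1.1068 (-63.4 deg; alt 5.1764) dist 3
```

>>> {"method": "carry_out", "body": {
  "increments": [
    {"x":0,"y":0,"z":0,"twist":0.1,"jaw":1},
    {"x":0,"y":0,"z":0,"twist":0.18,"jaw":1},
    {"x":0,"y":0,"z":0.1,"twist":0.25,"jaw":1}
  ]
}}

```text
t: 19.1
eef_pos: [0.3973, -0.2943, 0.1315]
tool_rot: [179.9, 0.7, 79.1]
contact_force: [-3.9, -2.4, 2.9]
gripper_width: 0.0234
```

```bash
python3 -c "
from h import *
go(.399,-.2912,.131,157)"
```

```text
t 19.10 pos [ 0.3973 -0.2943  0.1315] yaw 79.11 q6 -33.8 w 0.0234 F [-3.85 -2.38  2.87] M [-0.401  0.804  0.121]
x 3.4 y 1.1 z 0.5 twist -1.3594 (-77.9 deg; alt 4.9238) dist 4
```

>>> {"method": "carry_out", "body": {
  "increments": [
    {"x":0,"y":0,"z":0,"twist":0.1,"jaw":1},
    {"x":0,"y":0,"z":0,"twist":0.18,"jaw":1},
    {"x":0,"y":0,"z":0.1,"twist":0.25,"jaw":1}
  ]
}}

```text
t: 19.4
eef_pos: [0.3966, -0.2941, 0.1314]
tool_rot: [179.8, 0.7, 64.6]
contact_force: [-4.9, -1.4, 4.5]
gripper_width: 0.0236
```

```bash
python3 -c "
from h import *
go(.399,-.2912,.131,157)"
```

```text
t 19.40 pos [ 0.3966 -0.2941  0.1314] yaw 64.63 q6 -19.3 w 0.0236 F [-4.92 -1.37  4.54] M [-0.195  0.814  0.119]
x 3.7 y 0.9 z 0.4 twist -1.6121 (-92.4 deg; alt 4.6711) dist 4
```

>>> {"method": "carry_out", "body": {
  "increments": [
    {"x":0,"y":0,"z":0,"twist":0.1,"jaw":1},
    {"x":0,"y":0,"z":0,"twist":0.18,"jaw":1},
    {"x":0,"y":0,"z":0.1,"twist":0.25,"jaw":1}
  ]
}}

```text
t: 19.7
eef_pos: [0.396, -0.2938, 0.1313]
tool_rot: [179.7, 0.6, 50.2]
contact_force: [-3.9, -0.7, 4.2]
gripper_width: 0.0235
```

```bash
python3 -c "
from h import *
go(.399,-.2912,.131,157)"
```

```text
t 19.70 pos [ 0.396  -0.2938  0.1313] yaw 50.15 q6 -4.8 w 0.0235 F [-3.86 -0.72  4.21] M [-0.063  0.663  0.146]
x 4.0 y 0.6 z 0.3 twist -1.8649 (-106.8 deg; alt 4.4183) dist 4
```

>>> {"method": "carry_out", "body": {
  "increments": [
    {"x":0,"y":0,"z":0,"twist":0.1,"jaw":1},
    {"x":0,"y":0,"z":0,"twist":0.18,"jaw":1},
    {"x":0,"y":0,"z":0.1,"twist":0.25,"jaw":1}
  ]
}}

```text
t: 20.0
eef_pos: [0.3955, -0.2934, 0.1312]
tool_rot: [179.7, 0.6, 35.7]
contact_force: [-3.7, 0.4, 4.6]
gripper_width: 0.0237
```

```bash
python3 -c "
from h import *
go(.399,-.2912,.131,157)"
```

```text
t 20.00 pos [ 0.3955 -0.2934  0.1312] yaw 35.67 q6 9.7 w 0.0237 F [-3.7   0.35  4.59] M [0.115 0.677 0.185]
x 4.1 y 0.3 z 0.2 twist -2.1176 (-121.3 deg; alt 4.1656) dist 4
```

>>> {"method": "carry_out", "body": {
  "increments": [
    {"x":0,"y":0,"z":0,"twist":0.1,"jaw":1},
    {"x":0,"y":0,"z":0,"twist":0.18,"jaw":1},
    {"x":0,"y":0,"z":0.1,"twist":0.22,"jaw":1}
  ]
}}

```text
t: 20.3
eef_pos: [0.3951, -0.2929, 0.1312]
tool_rot: [179.6, 0.5, 23.0]
contact_force: [-2.2, -0.6, 4.6]
gripper_width: 0.0238
```

```bash
python3 -c "
from h import *
go(.399,-.2912,.131,157)"
```

```text
t 20.30 pos [ 0.3951 -0.2929  0.1312] yaw 22.97 q6 22.4 w 0.0238 F [-2.2  -0.61  4.58] M [0.121 0.506 0.553]
x 4.2 y -0.1 z 0.2 twist -2.3393 (-134.0 deg; alt 3.9439) dist 4
```

>>> {"method": "carry_out", "body": {
  "increments": [
    {"x":0,"y":0,"z":0,"twist":0.1,"jaw":1},
    {"x":0,"y":0,"z":0,"twist":0.15,"jaw":1}
  ]
}}

```text
t: 20.5
eef_pos: [0.395, -0.2925, 0.1313]
tool_rot: [179.6, 0.5, 14.3]
contact_force: [-2.6, 1.2, 2.5]
gripper_width: 0.0239
```

```bash
python3 -c "
from h import *
go(.399,-.2912,.131,157)"
```

```text
t 20.50 pos [ 0.395  -0.2925  0.1313] yaw 14.27 q6 31.1 w 0.0239 F [-2.56  1.16  2.48] M [0.153 0.292 0.728]
x 4.2 y -0.3 z 0.3 twist -2.4911 (-142.7 deg; alt 3.7920) dist 4
```

Plug_b is snug, at about 0.36 rad (0.73 N m). Release, lift, and look again.

>>> {"method": "carry_out", "body": {
  "increments": [
    {"x":0,"y":0,"z":0,"twist":0,"jaw":0},
    {"x":0,"y":0,"z":0,"twist":0,"jaw":0},
    {"x":0,"y":0,"z":0,"twist":0,"jaw":0},
    {"x":0,"y":0,"z":-10,"twist":0,"jaw":0},
    {"x":0,"y":0,"z":-40,"twist":0,"jaw":-1},
    {"x":0,"y":0,"z":-80,"twist":0,"jaw":-1},
    {"x":0,"y":0,"z":-100,"twist":0,"jaw":-1}
  ]
}}

```text
t: 21.2
eef_pos: [0.3964, -0.2922, 0.235]
tool_rot: [179.3, 0.4, 14.3]
contact_force: [-1.0, -0.4, 0.0]
gripper_width: 0.0652
```

```bash
cat > look.py <<'E'
from h import *
import sys
tag=sys.argv[1];im=grab('top',tag);P=cloud(im);Z=P[...,2]
hsv=cv2.cvtColor(im['pixels'],cv2.COLOR_BGR2HSV)
go(.5,0,.2,0)
# hubs: dark bore on boss top; boss top cluster via depth
m=((Z>.04)&(Z<.075)&(hsv[...,1]<70)&(hsv[...,2]>110)).astype(np.uint8)
m[:,:130]=0;m[:,375:]=0;m[330:]=0
n,lab,st,ce=cv2.connectedComponentsWithStats(cv2.morphologyEx(m,cv2.MORPH_CLOSE,np.ones((5,5))))
for i in range(1,n):
    if st[i,4]<60: continue
    z=np.median(Z[lab==i]);zz=.066 if ce[i][0]<240 else .049
    v,u=np.nonzero(lab==i);W=onplane(im,np.c_[u,v],zz)[:,:2]
    c,r=cv2.minEnclosingCircle(W.astype(np.float32))
    print('boss px',ce[i].round(1),st[i,4],'z %.4f'%z,'mean',W.mean(0).round(4),'circ',np.round(c,4),round(r,4))
# seats: dark ring on white plate
p=(hsv[...,2]>140)&(hsv[...,1]<60);
pl=np.zeros((480,640),np.uint8);pl[185:325,130:245]=p[185:325,130:245]
hole=(cv2.morphologyEx(pl,cv2.MORPH_CLOSE,np.ones((5,5)))>0)
cv2.imwrite('pics/'+tag+'_c.png',cv2.resize(im['pixels'][165:325,125:350],None,fx=3.5,fy=3.5,interpolation=cv2.INTER_CUBIC))
E
python3 look.py t4
```

```text
t 21.25 pos [ 0.3972 -0.2929  0.2373] yaw 14.29 q6 31.0 w 0.0693 F [ 1.41 -1.95  2.22] M [-0.005 -0.046  0.018]
x 171.9 y -258.4 z 37.3 twist 0.2494 (14.3 deg; alt -6.0337) dist 313
boss px [319.  193.2] 202 z 0.0483 mean [ 0.6551 -0.0382] circ [ 0.6553 -0.0383] 0.0206
boss px [153.4 197.4] 302 z 0.0469 mean [0.6461 0.3583] circ [0.646  0.3582] 0.0243
boss px [279.4 200.6] 190 z 0.0490 mean [0.6379 0.0574] circ [0.6382 0.0583] 0.0209
boss px [325.7 247.2] 202 z 0.0482 mean [ 0.5248 -0.053 ] circ [ 0.5246 -0.0529] 0.0203
boss px [332.8 286.9] 208 z 0.0486 mean [ 0.4302 -0.0691] circ [ 0.4305 -0.0689] 0.0204
```

View pics/t4.png

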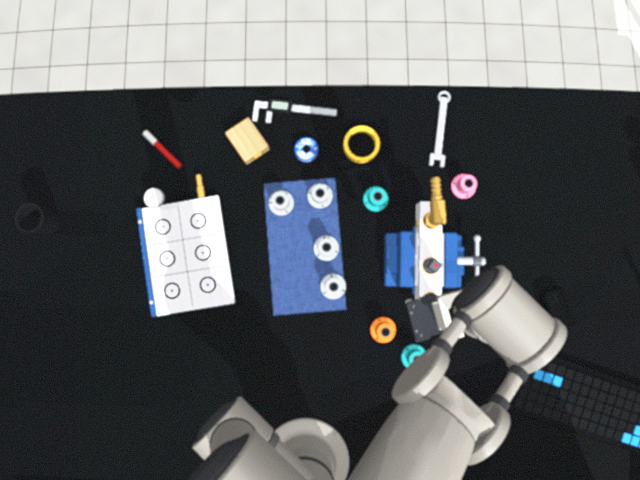

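Run:
```python
from h import *
for tag in('top0','t4'):
    im=load(tag);g=cv2.cvtColor(im['pixels'],cv2.COLOR_BGR2GRAY).astype(float)
    bg=cv2.medianBlur(g.astype(np.uint8),21).astype(float)
    S=[]
    for (u0,v0) in((162.7,226.7),(167.3,258.4),(172.1,290.7),(198.4,220.7),(203,252.4),(207.9,284.7)):
        c=np.array([u0,v0])
        v,u=np.mgrid[0:480,0:640]
        for _ in range(6):
            r=np.hypot(u-c[0],v-c[1]);w=np.clip(bg-g-15,0,None)*(r<11)*(r>4)
            # ring fit
            uv=np.c_[u[w>0],v[w>0]];ww=w[w>0]
            A=np.c_[2*uv,np.ones(len(uv))];b=(uv**2).sum(1)
            s,*_=np.linalg.lstsq(A*ww[:,None],b*ww,rcond=None);c=s[:2]
        S.append(onplane(im,[c],.02)[0][:2])
    S=np.array(S);print(tag,S.round(4).tolist())
    ex=(S[0]-S[2]);ex2=S[3]-S[5];print('x pitch',np.linalg.norm(ex)/2,np.linalg.norm(ex2)/2,np.degrees(np.arctan2(ex[1],ex[0])),np.degrees(np.arctan2(ex2[1],ex2[0])),'rows',np.linalg.norm(S[:3].mean(0)-S[3:].mean(0)))
    # regularised grid
    th=np.arctan2(*( (ex+ex2)[::-1]));x=np.array([np.cos(th),np.sin(th)]);y=np.array([-x[1],x[0]]);c=S.mean(0)
    for i,(a,b) in enumerate([(80,45),(0,45),(-80,45),(80,-45),(0,-45),(-80,-45)]):print(i,(c+x*a/1e3+y*b/1e3).round(4))
im=load('side0');c=im['pixels']
cv2.imwrite('pics/c10.png',cv2.resize(c[230:410,120:400],None,fx=2.8,fy=2.8,interpolation=cv2.INTER_CUBIC))
```

```text
top0 [[0.5813, 0.3508], [0.5023, 0.3383], [0.4233, 0.3256], [0.5955, 0.2617], [0.5164, 0.249], [0.4377, 0.2366]]
x pitch 0.08000187855796698 0.07988078702435626 9.050438158603084 9.052476826372112 rows 0.09027770256792429
0 [0.5813 0.3507]
1 [0.5023 0.3381]
2 [0.4233 0.3255]
3 [0.5955 0.2618]
4 [0.5165 0.2492]
5 [0.4375 0.2367]
t4 [[0.5814, 0.3506], [0.5023, 0.3382], [0.4233, 0.3255], [0.5952, 0.2621], [0.5164, 0.2495], [0.4375, 0.2368]]
x pitch 0.08003100057904597 0.07981180657751705 9.023576200914547 9.09863292195166 rows 0.08969621482209969
0 [0.5813 0.3508]
1 [0.5023 0.3382]
2 [0.4233 0.3256]
3 [0.5954 0.2619]
4 [0.5164 0.2493]
5 [0.4374 0.2367]
```

View pics/c10.png

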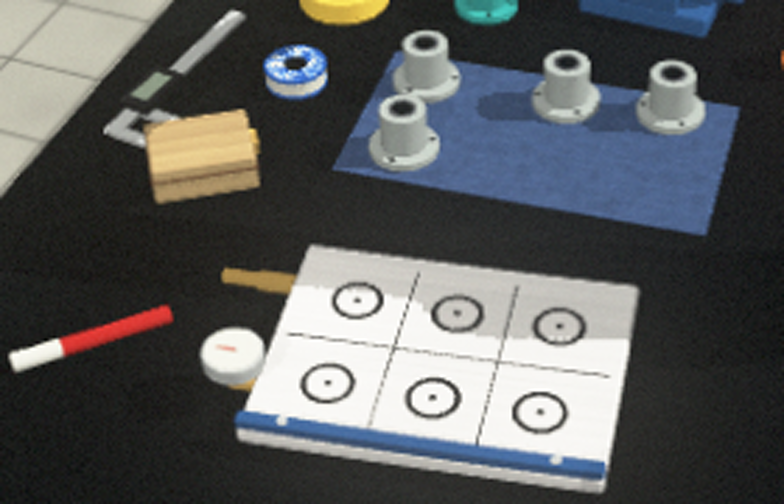

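All seats are measured. Exactly four grey hubs are on the mat, and the white round thing at (153,197) beside the plate is a dial, not a hub. The fence row is seat0 (.5813,.3507), seat1 (.5023,.3382) and seat2 (.4233,.3255). First hub: B at (.638,.058) px (280,201), going to seat0.

```bash
python3 -c "
from h import *
go(.6380,.0578,.12,9)
c=load('t4')['pixels'];cv2.imwrite('pics/c11.png',cv2.resize(c[170:310,255:355],None,fx=4,fy=4,interpolation=cv2.INTER_CUBIC))"
```

```text
t 21.25 pos [ 0.3972 -0.2929  0.2373] yaw 14.29 q6 31.0 w 0.0693 F [ 1.41 -1.95  2.22] M [-0.005 -0.046  0.018]
x 319.9 y -280.4 z 117.3 twist 0.0924 (5.3 deg; alt -6.1908) dist 441
```

View pics/c11.png

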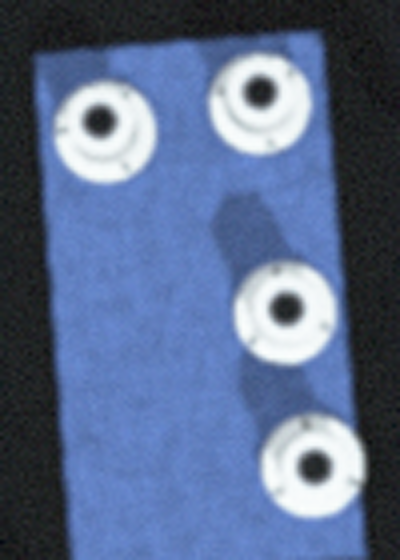

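>>> {"method": "carry_out", "body": {
  "increments": [
    {"x":33,"y":-29,"z":0,"twist":0.02,"jaw":-1},
    {"x":67,"y":-58,"z":0,"twist":0.04,"jaw":-1},
    {"x":100,"y":-88,"z":0,"twist":0.06,"jaw":-1},
    {"x":134,"y":-117,"z":0,"twist":0.09,"jaw":-1},
    {"x":167,"y":-146,"z":0,"twist":0.09,"jaw":-1},
    {"x":200,"y":-175,"z":0,"twist":0.09,"jaw":-1},
    {"x":234,"y":-205,"z":0,"twist":0.09,"jaw":-1},
    {"x":267,"y":-234,"z":0,"twist":0.09,"jaw":-1}
  ]
}}

```text
t: 22.05
eef_pos: [0.5989, 0.0016, 0.2329]
tool_rot: [179.1, 0.2, 9.2]
contact_force: [1.3, -0.1, 0.1]
gripper_width: 0.0918
```

```bash
python3 -c "
from h import *
go(.6380,.0578,.12,9)"
```

```text
t 22.05 pos [0.5989 0.0016 0.2329] yaw 9.16 q6 74.3 w 0.0918 F [ 1.34 -0.11  0.11] M [-0.002 -0.01  -0.002]
x 47.6 y -49.2 z 112.9 twist 0.0029 (0.2 deg; alt -6.2803) dist 132
```

>>> {"method": "carry_out", "body": {
  "increments": [
    {"x":24,"y":-25,"z":20,"twist":0,"jaw":-1},
    {"x":47.5,"y":-49,"z":50,"twist":0,"jaw":-0.6},
    {"x":47.5,"y":-49,"z":85,"twist":0,"jaw":-0.4},
    {"x":47.5,"y":-49,"z":113,"twist":0,"jaw":-0.4},
    {"x":47.5,"y":-49,"z":130,"twist":0,"jaw":-0.4},
    {"x":47.5,"y":-49,"z":130,"twist":0,"jaw":-0.4}
  ]
}}

```text
t: 22.65
eef_pos: [0.6361, 0.0557, 0.099]
tool_rot: [179.2, 0.5, 9.2]
contact_force: [0.5, -0.3, 0.1]
gripper_width: 0.0646
```

```bash
python3 -c "
from h import *
go(.6380,.0578,.038,9)"
```

```text
t 22.65 pos [0.6361 0.0557 0.099 ] yaw 9.19 q6 79.8 w 0.0646 F [ 0.45 -0.32  0.15] M [-0.     0.025 -0.01 ]
x 2.2 y -1.8 z 61.0 twist 0.0033 (0.2 deg; alt -6.2799) dist 61
```

>>> {"method": "carry_out", "body": {
  "increments": [
    {"x":2,"y":-2,"z":15,"twist":0,"jaw":-0.4},
    {"x":2,"y":-2,"z":35,"twist":0,"jaw":-0.4},
    {"x":2,"y":-2,"z":55,"twist":0,"jaw":-0.4},
    {"x":2,"y":-2,"z":61,"twist":0,"jaw":1},
    {"x":2,"y":-2,"z":61,"twist":0,"jaw":1},
    {"x":2,"y":-2,"z":61,"twist":0,"jaw":1},
    {"x":2,"y":-2,"z":61,"twist":0,"jaw":1},
    {"x":2,"y":-2,"z":61,"twist":0,"jaw":1}
  ],
  "squeeze": 25
}}

```text
t: 23.45
eef_pos: [0.6383, 0.057, 0.0394]
tool_rot: [179.2, 0.3, 9.2]
contact_force: [-0.7, -1.3, 2.7]
gripper_width: 0.0403
```

```bash
python3 -c "
from h import *
go(.6380,.0578,.15,9)"
```

```text
t 23.45 pos [0.6383 0.057  0.0394] yaw 9.18 q6 80.1 w 0.0403 F [-0.65 -1.33  2.69] M [ 0.034 -0.044  0.006]
x -0.2 y -0.8 z -110.6 twist 0.0032 (0.2 deg; alt -6.2800) dist 111
```

>>> {"method": "carry_out", "body": {
  "increments": [
    {"x":0,"y":0,"z":0,"twist":0,"jaw":1},
    {"x":0,"y":0,"z":-15,"twist":0,"jaw":1},
    {"x":0,"y":0,"z":-40,"twist":0,"jaw":1},
    {"x":0,"y":0,"z":-70,"twist":0,"jaw":1},
    {"x":0,"y":0,"z":-90,"twist":0,"jaw":1},
    {"x":0,"y":0,"z":-100,"twist":0,"jaw":1}
  ]
}}

```text
t: 24.05
eef_pos: [0.6396, 0.0586, 0.1427]
tool_rot: [179.1, 0.1, 9.2]
contact_force: [0.1, 0.1, -1.8]
gripper_width: 0.0403
```

```bash
python3 -c "
from h import *
go(.5813,.3500,.14,9)"
```

```text
t 24.05 pos [0.6396 0.0586 0.1427] yaw 9.19 q6 80.0 w 0.0403 F [ 0.05  0.11 -1.76] M [ 0.077  0.059 -0.024]
x -11.0 y -296.9 z 2.7 twist 0.0033 (0.2 deg; alt -6.2799) dist 297
```

>>> {"method": "carry_out", "body": {
  "increments": [
    {"x":-2,"y":-30,"z":0,"twist":0,"jaw":1},
    {"x":-4,"y":-75,"z":0,"twist":0,"jaw":1},
    {"x":-6,"y":-120,"z":0,"twist":0,"jaw":1},
    {"x":-8,"y":-165,"z":0,"twist":0,"jaw":1},
    {"x":-10,"y":-210,"z":0,"twist":0,"jaw":1},
    {"x":-11,"y":-250,"z":0,"twist":0,"jaw":1},
    {"x":-11,"y":-280,"z":0,"twist":0,"jaw":1},
    {"x":-11,"y":-297,"z":0,"twist":0,"jaw":1}
  ]
}}

```text
t: 24.85
eef_pos: [0.5799, 0.3525, 0.1377]
tool_rot: [179.1, 0.2, 9.3]
contact_force: [-0.5, -0.1, -1.5]
gripper_width: 0.0407
```

```bash
python3 -c "
from h import *
go(.5813,.3500,.058,9)"
```

```text
t 24.85 pos [0.5799 0.3525 0.1377] yaw 9.33 q6 106.1 w 0.0407 F [-0.46 -0.1  -1.48] M [-0.017  0.012 -0.017]
x 1.0 y 2.7 z 79.7 twist 0.0058 (0.3 deg; alt -6.2774) dist 80
```

>>> {"method": "carry_out", "body": {
  "increments": [
    {"x":1,"y":2.5,"z":15,"twist":0,"jaw":1},
    {"x":1,"y":2.5,"z":35,"twist":0,"jaw":1},
    {"x":1,"y":2.5,"z":55,"twist":0,"jaw":1},
    {"x":1,"y":2.5,"z":70,"twist":0,"jaw":1},
    {"x":1,"y":2.5,"z":76,"twist":0,"jaw":1},
    {"x":1,"y":2.5,"z":76,"twist":0,"jaw":1}
  ]
}}

```text
t: 25.45
eef_pos: [0.5811, 0.3479, 0.0604]
tool_rot: [179.1, 0.3, 9.3]
contact_force: [-0.7, 0.9, -0.8]
gripper_width: 0.0409
```

```bash
python3 -c "
from h import *
go(.5813,.3500,.0565,9)"
```

```text
t 25.45 pos [0.5811 0.3479 0.0604] yaw 9.27 q6 105.9 w 0.0409 F [-0.75  0.94 -0.83] M [ 0.041 -0.007 -0.028]
x 0.6 y -2.1 z 3.9 twist 0.0048 (0.3 deg; alt -6.2784) dist 4
```

>>> {"method": "carry_out", "body": {
  "increments": [
    {"x":0.5,"y":-2,"z":1,"twist":0,"jaw":1},
    {"x":0.5,"y":-2,"z":3,"twist":0,"jaw":1},
    {"x":0.5,"y":-2,"z":3.5,"twist":0,"jaw":1},
    {"x":0.5,"y":-2,"z":3.5,"twist":0,"jaw":1}
  ]
}}

```text
t: 25.85
eef_pos: [0.5813, 0.35, 0.0573]
tool_rot: [179.1, 0.3, 9.3]
contact_force: [0.7, -0.6, -1.3]
gripper_width: 0.0408
```

```bash
python3 -c "
from h import *
go(.5813,.3500,.0565,9)"
```

```text
t 25.85 pos [0.5813 0.35   0.0573] yaw 9.28 q6 106.1 w 0.0408 F [ 0.72 -0.55 -1.29] M [ 0.009  0.015 -0.016]
x -0.0 y -0.0 z 0.8 twist 0.0049 (0.3 deg; alt -6.2782) dist 1
```

Lower 1 mm to contact, open to about 60 mm, and lift.

>>> {"method": "carry_out", "body": {
  "increments": [
    {"x":0,"y":0,"z":1,"twist":0,"jaw":1},
    {"x":0,"y":0,"z":1,"twist":0,"jaw":0.5},
    {"x":0,"y":0,"z":1,"twist":0,"jaw":-0.3},
    {"x":0,"y":0,"z":1,"twist":0,"jaw":-0.3},
    {"x":0,"y":0,"z":0,"twist":0,"jaw":-0.3},
    {"x":0,"y":0,"z":-20,"twist":0,"jaw":-0.3},
    {"x":0,"y":0,"z":-60,"twist":0,"jaw":-0.3},
    {"x":0,"y":0,"z":-95,"twist":0,"jaw":-0.3}
  ]
}}

```text
t: 26.65
eef_pos: [0.5815, 0.3516, 0.1536]
tool_rot: [179.1, 0.3, 9.3]
contact_force: [0.1, 0.2, 0.3]
gripper_width: 0.0594
```

```bash
python3 look.py t5
```

```text
t 26.70 pos [0.5841 0.3529 0.1611] yaw 9.29 q6 106.0 w 0.0596 F [2.61 1.59 4.74] M [ 0.113 -0.115 -0.008]
x -140.0 y 334.7 z -38.9 twist 0.1622 (9.3 deg; alt -6.1210) dist 365
boss px [319.  193.4] 202 z 0.0485 mean [ 0.6548 -0.0382] circ [ 0.6552 -0.0381] 0.0206
boss px [325.7 247.2] 197 z 0.0488 mean [ 0.5246 -0.053 ] circ [ 0.5246 -0.0529] 0.0203
boss px [332.8 286.9] 208 z 0.0486 mean [ 0.4302 -0.0691] circ [ 0.4305 -0.0689] 0.0204
```

View pics/t5.png

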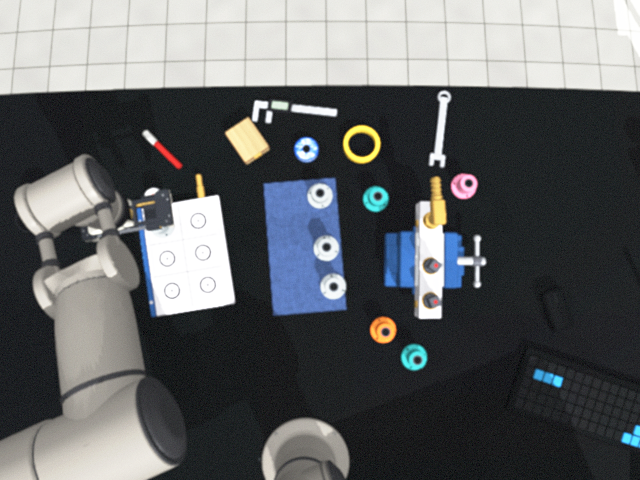

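Hub B is placed under the gripper (to be checked later), and the other three are unmoved. Next hub is A, px (319,193).

```bash
python3 -c "
from h import *
go(.6552,-.0388,.13,9)"
```

```text
t 26.70 pos [0.5841 0.3529 0.1611] yaw 9.29 q6 106.0 w 0.0596 F [2.61 1.59 4.74] M [ 0.113 -0.115 -0.008]
x 6.9 y 398.1 z 31.1 twist 0.0051 (0.3 deg; alt -6.2781) dist 399
```

>>> {"method": "carry_out", "body": {
  "increments": [
    {"x":1,"y":50,"z":0,"twist":0,"jaw":-0.3},
    {"x":2,"y":100,"z":0,"twist":0,"jaw":-0.3},
    {"x":3,"y":150,"z":5,"twist":0,"jaw":-0.3},
    {"x":4,"y":200,"z":10,"twist":0,"jaw":-0.3},
    {"x":5,"y":250,"z":15,"twist":0,"jaw":-0.3},
    {"x":6,"y":300,"z":20,"twist":0,"jaw":-0.3},
    {"x":7,"y":350,"z":25,"twist":0,"jaw":-0.3},
    {"x":7,"y":390,"z":30,"twist":0,"jaw":-0.3}
  ]
}}

```text
t: 27.5
eef_pos: [0.6546, -0.034, 0.1363]
tool_rot: [179.2, -0.4, 9.2]
contact_force: [0.0, 0.8, 1.0]
gripper_width: 0.0596
```

>>> {"method": "carry_out", "body": {
  "increments": [
    {"x":0,"y":0,"z":0,"twist":0,"jaw":-0.3},
    {"x":0,"y":0,"z":0,"twist":0,"jaw":-0.3}
  ]
}}

```text
t: 27.7
eef_pos: [0.6545, -0.0352, 0.136]
tool_rot: [179.2, -0.4, 9.1]
contact_force: [-1.3, -0.1, 0.2]
gripper_width: 0.0596
```

```bash
python3 -c "
from h import *
go(.6552,-.0388,.039,9)"
```

```text
t 27.70 pos [ 0.6545 -0.0352  0.136 ] yaw 9.09 q6 71.7 w 0.0596 F [-1.25 -0.13  0.2 ] M [ 0.041 -0.016 -0.051]
x 0.1 y 3.7 z 97.0 twist 0.0015 (0.1 deg; alt -6.2817) dist 97
```

>>> {"method": "carry_out", "body": {
  "increments": [
    {"x":0,"y":3.5,"z":20,"twist":0,"jaw":-0.3},
    {"x":0,"y":3.5,"z":45,"twist":0,"jaw":-0.3},
    {"x":0,"y":3.5,"z":70,"twist":0,"jaw":-0.3},
    {"x":0,"y":3.5,"z":90,"twist":0,"jaw":-0.3},
    {"x":0,"y":3.5,"z":97,"twist":0,"jaw":0},
    {"x":0,"y":3.5,"z":97,"twist":0,"jaw":1},
    {"x":0,"y":3.5,"z":97,"twist":0,"jaw":1},
    {"x":0,"y":3.5,"z":97,"twist":0,"jaw":1}
  ]
}}

```text
t: 28.5
eef_pos: [0.6565, -0.0395, 0.0404]
tool_rot: [179.2, -0.5, 9.1]
contact_force: [0.0, 0.5, -1.9]
gripper_width: 0.0401
```

>>> {"method": "carry_out", "body": {
  "increments": [
    {"x":0,"y":0,"z":0,"twist":0,"jaw":1},
    {"x":0,"y":0,"z":0,"twist":0,"jaw":1}
  ]
}}

```text
t: 28.7
eef_pos: [0.6569, -0.0395, 0.0411]
tool_rot: [179.2, -0.6, 9.1]
contact_force: [0.2, 1.1, -1.8]
gripper_width: 0.0403
```

```bash
python3 -c "
from h import *
go(.6552,-.0388,.039,9)"
```

```text
t 28.70 pos [ 0.6569 -0.0395  0.0411] yaw 9.11 q6 71.4 w 0.0403 F [ 0.24  1.06 -1.84] M [ 0.073  0.063 -0.047]
x -1.6 y -1.0 z 2.1 twist 0.0019 (0.1 deg; alt -6.2813) dist 3
```

>>> {"method": "carry_out", "body": {
  "increments": [
    {"x":0,"y":0,"z":-15,"twist":0,"jaw":1},
    {"x":0,"y":0,"z":-40,"twist":0,"jaw":1},
    {"x":0,"y":0,"z":-70,"twist":0,"jaw":1},
    {"x":0,"y":0,"z":-95,"twist":0,"jaw":1},
    {"x":0,"y":-20,"z":-105,"twist":0,"jaw":1},
    {"x":-10,"y":-60,"z":-105,"twist":0,"jaw":1},
    {"x":-25,"y":-105,"z":-105,"twist":0,"jaw":1},
    {"x":-40,"y":-150,"z":-105,"twist":0,"jaw":1}
  ]
}}

```text
t: 29.5
eef_pos: [0.591, 0.1056, 0.1439]
tool_rot: [179.2, -0.5, 9.1]
contact_force: [-0.7, 0.8, -2.0]
gripper_width: 0.0406
```

```bash
python3 -c "
from h import *
go(.5035,.3375,.13,9)"
```

```text
t 29.50 pos [0.591  0.1056 0.1439] yaw 9.07 q6 84.5 w 0.0406 F [-0.67  0.82 -2.  ] M [0.078 0.043 0.03 ]
x -49.8 y -242.8 z 13.9 twist 0.0012 (0.1 deg; alt -6.2820) dist 248
```

>>> {"method": "carry_out", "body": {
  "increments": [
    {"x":-10,"y":-45,"z":0,"twist":0,"jaw":1},
    {"x":-20,"y":-90,"z":0,"twist":0,"jaw":1},
    {"x":-30,"y":-135,"z":0,"twist":0,"jaw":1},
    {"x":-40,"y":-180,"z":0,"twist":0,"jaw":1},
    {"x":-50,"y":-215,"z":0,"twist":0,"jaw":1},
    {"x":-50,"y":-243,"z":5,"twist":0,"jaw":1},
    {"x":-50,"y":-243,"z":14,"twist":0,"jaw":1},
    {"x":-50,"y":-243,"z":30,"twist":0,"jaw":1}
  ]
}}

```text
t: 30.3
eef_pos: [0.5031, 0.3388, 0.1108]
tool_rot: [179.3, -0.7, 9.2]
contact_force: [-0.2, -0.8, -2.1]
gripper_width: 0.0407
```

```bash
python3 -c "
from h import *
go(.5035,.3375,.062,9)"
```

```text
t 30.30 pos [0.5031 0.3388 0.1108] yaw 9.21 q6 108.5 w 0.0407 F [-0.17 -0.83 -2.09] M [ 0.035  0.016 -0.037]
x 0.2 y 1.4 z 48.8 twist 0.0036 (0.2 deg; alt -6.2796) dist 49
```

>>> {"method": "carry_out", "body": {
  "increments": [
    {"x":0,"y":1,"z":15,"twist":0,"jaw":1},
    {"x":0,"y":1,"z":32,"twist":0,"jaw":1},
    {"x":0,"y":1,"z":45,"twist":0,"jaw":1},
    {"x":0,"y":1,"z":49,"twist":0,"jaw":1},
    {"x":0,"y":1,"z":49,"twist":0,"jaw":1}
  ]
}}

```text
t: 30.8
eef_pos: [0.5036, 0.337, 0.0613]
tool_rot: [179.2, -0.6, 9.2]
contact_force: [0.5, 0.1, -1.7]
gripper_width: 0.0407
```

```bash
python3 -c "
from h import *
go(.5035,.3375,.0585,9)"
```

```text
t 30.80 pos [0.5036 0.337  0.0613] yaw 9.19 q6 108.4 w 0.0407 F [ 0.49  0.07 -1.73] M [ 0.009  0.006 -0.023]
x -0.0 y -0.5 z 2.8 twist 0.0034 (0.2 deg; alt -6.2798) dist 3
```

>>> {"method": "carry_out", "body": {
  "increments": [
    {"x":0,"y":-0.5,"z":2,"twist":0,"jaw":1},
    {"x":0,"y":-0.5,"z":3.5,"twist":0,"jaw":1},
    {"x":0,"y":-0.5,"z":3.5,"twist":0,"jaw":0.5},
    {"x":0,"y":-0.5,"z":3.5,"twist":0,"jaw":-0.3},
    {"x":0,"y":-0.5,"z":3,"twist":0,"jaw":-0.3},
    {"x":0,"y":-0.5,"z":0,"twist":0,"jaw":-0.3},
    {"x":0,"y":0,"z":-30,"twist":0,"jaw":-0.3},
    {"x":0,"y":0,"z":-75,"twist":0,"jaw":-0.3}
  ]
}}

```text
t: 31.6
eef_pos: [0.5013, 0.3371, 0.135]
tool_rot: [179.1, -0.3, 9.2]
contact_force: [0.5, 1.3, -0.1]
gripper_width: 0.0597
```

>>> {"method": "carry_out", "body": {
  "increments": [
    {"x":0,"y":45,"z":-15,"twist":0,"jaw":-0.3},
    {"x":0,"y":90,"z":-15,"twist":0,"jaw":-0.3},
    {"x":0,"y":135,"z":-15,"twist":0,"jaw":-0.3},
    {"x":0,"y":180,"z":-15,"twist":0,"jaw":-0.3}
  ]
}}

```text
t: 32.0
eef_pos: [0.5301, 0.1581, 0.1536]
tool_rot: [179.1, -0.3, 9.2]
contact_force: [-0.8, -0.2, -0.3]
gripper_width: 0.0595
```

```bash
python3 look.py t6
```

```text
t 32.05 pos [0.5313 0.152  0.1535] yaw 9.01 q6 90.2 w 0.0596 F [ 1.77 -4.27 -0.31] M [-0.212 -0.101 -0.053]
x -54.8 y 145.2 z -46.5 twist 0.1572 (9.0 deg; alt -6.1259) dist 162
boss px [153.4 197.3] 298 z 0.0471 mean [0.6464 0.3584] circ [0.646  0.3584] 0.0241
boss px [325.7 247.2] 197 z 0.0485 mean [ 0.5246 -0.053 ] circ [ 0.5246 -0.0529] 0.0203
boss px [356.9 289.7] 209 z 0.0472 mean [ 0.4228 -0.1263] circ [ 0.4233 -0.1266] 0.0209
```

View pics/t6.png

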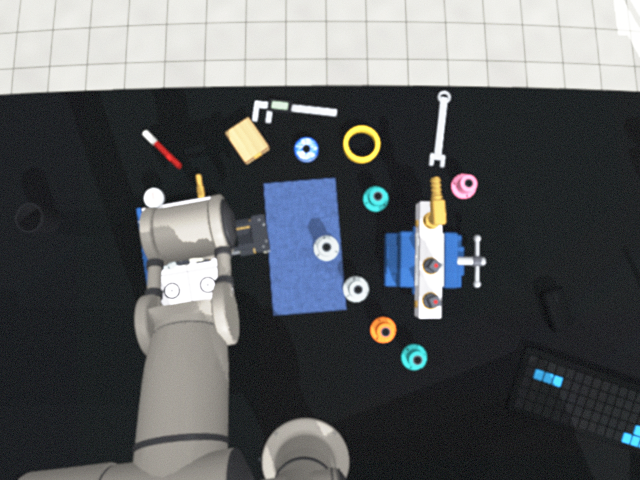

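The nudge happened: hub D moved from px (333,287) to (357,290), now standing off the mat. Picking hub C, px (326,247), next.

```bash
python3 -c "
from h import *
go(.5255,-.0537,.12,9)"
```

```text
t 32.05 pos [0.5313 0.152  0.1535] yaw 9.01 q6 90.2 w 0.0596 F [ 1.77 -4.27 -0.31] M [-0.212 -0.101 -0.053]
x -38.0 y 202.2 z 33.5 twist 0.0002 (0.0 deg; alt -6.2830) dist 208
```

>>> {"method": "carry_out", "body": {
  "increments": [
    {"x":-8,"y":45,"z":5,"twist":0,"jaw":-0.3},
    {"x":-17,"y":90,"z":10,"twist":0,"jaw":-0.3},
    {"x":-25,"y":135,"z":20,"twist":0,"jaw":-0.3},
    {"x":-33,"y":175,"z":28,"twist":0,"jaw":-0.3},
    {"x":-38,"y":202,"z":33,"twist":0,"jaw":-0.3},
    {"x":-38,"y":202,"z":33,"twist":0,"jaw":-0.3},
    {"x":-38,"y":202,"z":40,"twist":0,"jaw":-0.3}
  ]
}}

```text
t: 32.75
eef_pos: [0.5265, -0.0545, 0.1179]
tool_rot: [178.9, -0.5, 8.9]
contact_force: [0.1, -0.1, 0.4]
gripper_width: 0.0598
```

```bash
python3 -c "
from h import *
go(.5255,-.0537,.039,9)"
```

```text
t 32.75 pos [ 0.5265 -0.0545  0.1179] yaw 8.92 q6 67.9 w 0.0598 F [ 0.1  -0.06  0.4 ] M [0.081 0.08  0.014]
x -0.9 y -0.9 z 78.9 twist -0.0015 (-0.1 deg; alt 6.2817) dist 79
```

>>> {"method": "carry_out", "body": {
  "increments": [
    {"x":-1,"y":-1,"z":20,"twist":0,"jaw":-0.3},
    {"x":-1,"y":-1,"z":45,"twist":0,"jaw":-0.3},
    {"x":-1,"y":-1,"z":68,"twist":0,"jaw":-0.3},
    {"x":-1,"y":-1,"z":79,"twist":0,"jaw":-0.3},
    {"x":-1,"y":-1,"z":79,"twist":0,"jaw":1},
    {"x":-1,"y":-1,"z":79,"twist":0,"jaw":1},
    {"x":-1,"y":-1,"z":79,"twist":0,"jaw":1},
    {"x":-1,"y":-1,"z":79,"twist":0,"jaw":1}
  ]
}}

```text
t: 33.55
eef_pos: [0.527, -0.0549, 0.04]
tool_rot: [178.9, -0.6, 8.9]
contact_force: [-0.3, 0.9, 2.3]
gripper_width: 0.0406
```

>>> {"method": "carry_out", "body": {
  "increments": [
    {"x":0,"y":0,"z":0,"twist":0,"jaw":1},
    {"x":0,"y":0,"z":0,"twist":0,"jaw":1}
  ]
}}

```text
t: 33.75
eef_pos: [0.5271, -0.055, 0.0403]
tool_rot: [178.9, -0.6, 8.9]
contact_force: [0.1, 0.8, -2.8]
gripper_width: 0.0406
```

```bash
python3 -c "
from h import *
go(.5255,-.0537,.039,9)"
```

```text
t 33.75 pos [ 0.5271 -0.055   0.0403] yaw 8.91 q6 68.2 w 0.0406 F [ 0.09  0.82 -2.75] M [ 0.016 -0.013  0.025]
x -1.3 y -1.5 z 1.3 twist -0.0016 (-0.1 deg; alt 6.2816) dist 2
```

>>> {"method": "carry_out", "body": {
  "increments": [
    {"x":0,"y":0,"z":-15,"twist":0,"jaw":1},
    {"x":0,"y":0,"z":-40,"twist":0,"jaw":1},
    {"x":0,"y":0,"z":-70,"twist":0,"jaw":1},
    {"x":0,"y":0,"z":-95,"twist":0,"jaw":1},
    {"x":0,"y":-25,"z":-105,"twist":0,"jaw":1},
    {"x":-10,"y":-70,"z":-105,"twist":0,"jaw":1},
    {"x":-20,"y":-115,"z":-105,"twist":0,"jaw":1},
    {"x":-30,"y":-160,"z":-105,"twist":0,"jaw":1}
  ]
}}

```text
t: 34.55
eef_pos: [0.4703, 0.1013, 0.1418]
tool_rot: [178.9, -0.6, 8.8]
contact_force: [0.5, 0.4, -2.1]
gripper_width: 0.0403
```

```bash
python3 -c "
from h import *
go(.4255,.324,.13,9)"
```

```text
t 34.55 pos [0.4703 0.1013 0.1418] yaw 8.84 q6 85.6 w 0.0403 F [ 0.48  0.35 -2.13] M [0.087 0.014 0.014]
x -10.0 y -226.9 z 11.8 twist -0.0027 (-0.2 deg; alt 6.2804) dist 227
```

>>> {"method": "carry_out", "body": {
  "increments": [
    {"x":-2,"y":-45,"z":0,"twist":0,"jaw":1},
    {"x":-4,"y":-90,"z":0,"twist":0,"jaw":1},
    {"x":-6,"y":-135,"z":0,"twist":0,"jaw":1},
    {"x":-8,"y":-175,"z":0,"twist":0,"jaw":1},
    {"x":-10,"y":-205,"z":0,"twist":0,"jaw":1},
    {"x":-10,"y":-227,"z":5,"twist":0,"jaw":1},
    {"x":-10,"y":-227,"z":14,"twist":0,"jaw":1},
    {"x":-10,"y":-227,"z":30,"twist":0,"jaw":1}
  ]
}}

```text
t: 35.35
eef_pos: [0.4261, 0.3239, 0.1072]
tool_rot: [178.9, -0.7, 8.9]
contact_force: [-0.6, 0.3, -2.1]
gripper_width: 0.0403
```

```bash
python3 -c "
from h import *
go(.4255,.324,.061,9)"
```

```text
t 35.35 pos [0.4261 0.3239 0.1072] yaw 8.93 q6 111.8 w 0.0403 F [-0.62  0.29 -2.14] M [ 0.057 -0.009  0.035]
x -0.6 y -0.2 z 46.2 twist -0.0012 (-0.1 deg; alt 6.2819) dist 46
```

>>> {"method": "carry_out", "body": {
  "increments": [
    {"x":0,"y":0,"z":15,"twist":0,"jaw":1},
    {"x":0,"y":0,"z":32,"twist":0,"jaw":1},
    {"x":0,"y":0,"z":43,"twist":0,"jaw":1},
    {"x":0,"y":0,"z":46,"twist":0,"jaw":1},
    {"x":0,"y":0,"z":46,"twist":0,"jaw":1}
  ]
}}

```text
t: 35.85
eef_pos: [0.4268, 0.3226, 0.0609]
tool_rot: [178.8, -0.6, 8.9]
contact_force: [0.5, -0.7, -1.5]
gripper_width: 0.0404
```

```bash
python3 -c "
from h import *
go(.4255,.324,.0575,9)"
```

```text
t 35.85 pos [0.4268 0.3226 0.0609] yaw 8.90 q6 111.9 w 0.0404 F [ 0.47 -0.73 -1.52] M [ 0.095 -0.001 -0.007]
x -1.0 y -1.6 z 3.4 twist -0.0017 (-0.1 deg; alt 6.2815) dist 4
```

>>> {"method": "carry_out", "body": {
  "increments": [
    {"x":-1,"y":-1.5,"z":1.5,"twist":0,"jaw":1},
    {"x":-1,"y":-1.5,"z":4,"twist":0,"jaw":1},
    {"x":-1,"y":-1.5,"z":4,"twist":0,"jaw":0.5},
    {"x":-1,"y":-1.5,"z":4,"twist":0,"jaw":-0.3},
    {"x":-1,"y":-1.5,"z":3.5,"twist":0,"jaw":-0.3},
    {"x":-1,"y":-1.5,"z":0,"twist":0,"jaw":-0.3},
    {"x":-1,"y":-1,"z":-30,"twist":0,"jaw":-0.3},
    {"x":-1,"y":0,"z":-75,"twist":0,"jaw":-0.3}
  ]
}}

```text
t: 36.65
eef_pos: [0.4234, 0.323, 0.135]
tool_rot: [178.7, -0.3, 8.9]
contact_force: [0.6, 0.2, -1.0]
gripper_width: 0.0598
```

```bash
python3 -c "
from h import *
go(.4243,-.1280,.14,9)"
```

```text
t 36.65 pos [0.4234 0.323  0.135 ] yaw 8.90 q6 111.7 w 0.0598 F [ 0.57  0.25 -0.96] M [-0.02  -0.001 -0.032]
x -68.9 y 445.7 z -5.0 twist -0.0017 (-0.1 deg; alt 6.2814) dist 451
```

>>> {"method": "carry_out", "body": {
  "increments": [
    {"x":-7,"y":48,"z":-20,"twist":0,"jaw":-0.3},
    {"x":-15,"y":96,"z":-20,"twist":0,"jaw":-0.3},
    {"x":-22,"y":144,"z":-20,"twist":0,"jaw":-0.3},
    {"x":-30,"y":192,"z":-20,"twist":0,"jaw":-0.3},
    {"x":-37,"y":240,"z":-20,"twist":0,"jaw":-0.3},
    {"x":-45,"y":288,"z":-20,"twist":0,"jaw":-0.3},
    {"x":-52,"y":336,"z":-20,"twist":0,"jaw":-0.3},
    {"x":-57,"y":370,"z":-20,"twist":0,"jaw":-0.3}
  ]
}}

```text
t: 37.45
eef_pos: [0.424, -0.0535, 0.1636]
tool_rot: [178.7, -0.4, 8.8]
contact_force: [0.6, -0.5, 0.4]
gripper_width: 0.0598
```

```bash
python3 look.py t7; python3 -c "
from h import *
go(.4243,-.1280,.14,9)"
```

```text
t 37.50 pos [ 0.4248 -0.057   0.1637] yaw 8.74 q6 64.9 w 0.0599 F [ 2.27 -2.73  0.94] M [-0.086 -0.092 -0.041]
x 83.0 y -44.9 z -36.3 twist 0.1526 (8.7 deg; alt -6.1306) dist 101
boss px [153.5 197.5] 303 z 0.0468 mean [0.6461 0.3581] circ [0.646  0.3581] 0.0241
boss px [158.3 224.7] 238 z 0.0647 mean [0.5804 0.3451] circ [0.5815 0.3451] 0.0242
boss px [162.6 257. ] 237 z 0.0648 mean [0.5035 0.3335] circ [0.5031 0.3344] 0.0249
boss px [167.9 290.1] 247 z 0.0650 mean [0.4254 0.3198] circ [0.4247 0.3202] 0.0248
t 37.50 pos [ 0.4248 -0.057   0.1637] yaw 8.74 q6 64.9 w 0.0599 F [ 2.27 -2.73  0.94] M [-0.086 -0.092 -0.041]
x -11.2 y 70.1 z 23.7 twist -0.0045 (-0.3 deg; alt 6.2787) dist 75
```

View pics/t7.png

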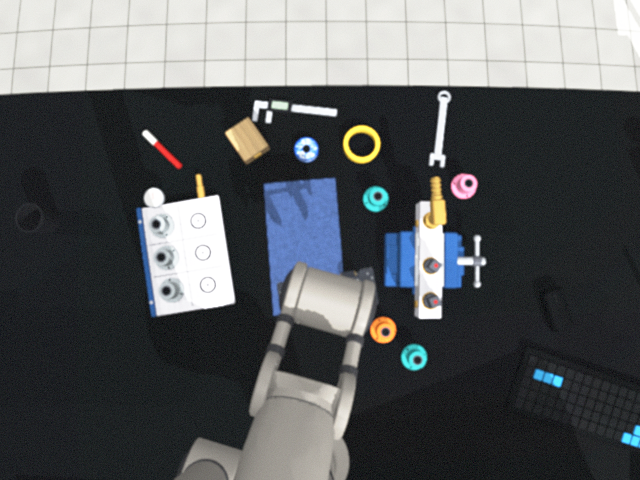

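```bash
cat > chk.py <<'E'
from h import *
import sys
im=load(sys.argv[1]);P=cloud(im);Z=P[...,2]
for i,s in enumerate([(.5813,.3507),(.5023,.3382),(.4233,.3255),(.5954,.2618),(.5164,.2492),(.4374,.2367)]):
    m=(Z>.060)&(Z<.075)&(np.hypot(P[...,0]-s[0],P[...,1]-s[1])<.035)
    v,u=np.nonzero(m)
    if len(v)<50: continue
    W=onplane(im,np.c_[u,v],.066)[:,:2].astype(np.float32);c,r=cv2.minEnclosingCircle(W)
    mu=W.mean(0)
    # flange circle: z ~ .028
    m2=(Z>.0235)&(Z<.033)&(np.hypot(P[...,0]-s[0],P[...,1]-s[1])<.04)
    v,u=np.nonzero(m2);W2=onplane(im,np.c_[u,v],.028)[:,:2].astype(np.float32);c2,r2=cv2.minEnclosingCircle(W2)
    print(i,len(W),'mean err mm',((mu-s)*1e3).round(1),'circ err',((np.array(c)-s)*1e3).round(1),round(r,4),'flange',((np.array(c2)-s)*1e3).round(1),round(r2,4),'z',np.median(Z[m]).round(4))
E
python3 chk.py t7
python3 -c "
from h import *
c=load('t7')['pixels'];cv2.imwrite('pics/c12.png',cv2.resize(c[190:325,125:245],None,fx=4.4,fy=4.4,interpolation=cv2.INTER_CUBIC))"
```

```text
0 229 mean err mm [ 0.7 -1.4] circ err [ 1.1 -1.3] 0.0211 flange [-0.2 -1.2] 0.0394 z 0.0655
1 233 mean err mm [ 1.5 -0.6] circ err [ 2.1 -0.5] 0.0215 flange [-1.2 -0.5] 0.0383 z 0.0657
2 250 mean err mm [ 1.7 -1.9] circ err [ 1.4 -1.9] 0.0217 flange [ 2.2 -6. ] 0.0356 z 0.0657
```

View pics/c12.png

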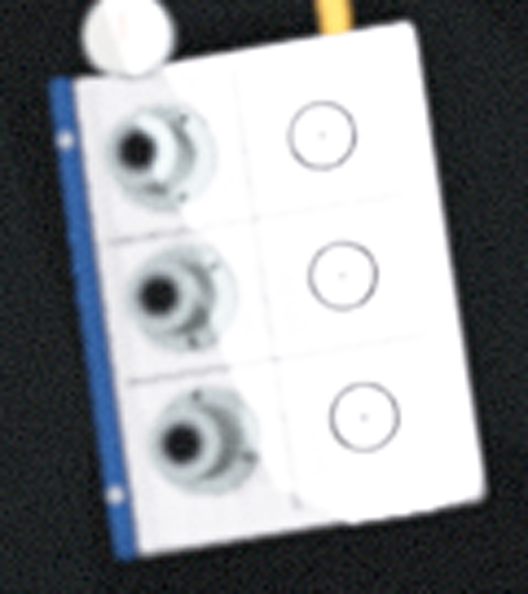

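All three hubs in the fence row are within about 2.5 mm of their seats. Rotating 90° for the last hub so the gripper body stays away from the vise.

>>> {"method": "carry_out", "body": {
  "increments": [
    {"x":0,"y":0,"z":0,"twist":-0.14,"jaw":-0.3},
    {"x":0,"y":0,"z":0,"twist":-0.28,"jaw":-0.3},
    {"x":0,"y":0,"z":0,"twist":-0.42,"jaw":-0.3},
    {"x":0,"y":0,"z":0,"twist":-0.56,"jaw":-0.3},
    {"x":0,"y":0,"z":0,"twist":-0.7,"jaw":-0.3},
    {"x":0,"y":0,"z":0,"twist":-0.84,"jaw":-0.3},
    {"x":0,"y":0,"z":0,"twist":-0.98,"jaw":-0.3},
    {"x":0,"y":0,"z":0,"twist":-1.12,"jaw":-0.3}
  ]
}}

```text
t: 38.3
eef_pos: [0.4249, -0.0569, 0.1642]
tool_rot: [178.9, 1.1, 73.2]
contact_force: [0.1, -0.7, -0.7]
gripper_width: 0.0599
```

```bash
python3 -c "
from h import *
go(.425,-.1280,.14,99)"
```

```text
t 38.30 pos [ 0.4249 -0.0569  0.1642] yaw 73.23 q6 0.4 w 0.0599 F [ 0.06 -0.67 -0.68] M [ 0.008 -0.052  0.024]
x -68.0 y 20.6 z 24.2 twist -0.4497 (-25.8 deg; alt 5.8335) dist 75
```

>>> {"method": "carry_out", "body": {
  "increments": [
    {"x":-17,"y":5,"z":0,"twist":-0.14,"jaw":-0.3},
    {"x":-34,"y":10,"z":0,"twist":-0.28,"jaw":-0.3},
    {"x":-51,"y":15,"z":5,"twist":-0.42,"jaw":-0.3},
    {"x":-68,"y":20.5,"z":15,"twist":-0.45,"jaw":-0.3},
    {"x":-68,"y":20.5,"z":24,"twist":-0.45,"jaw":-0.3},
    {"x":-68,"y":20.5,"z":40,"twist":-0.45,"jaw":-0.3},
    {"x":-68,"y":20.5,"z":40,"twist":-0.45,"jaw":-0.3}
  ]
}}

```text
t: 39.0
eef_pos: [0.4242, -0.1279, 0.1246]
tool_rot: [179.7, 1.3, 99.0]
contact_force: [-0.5, 0.4, -0.6]
gripper_width: 0.0599
```

```bash
python3 -c "
from h import *
go(.425,-.1280,.037,99)
im=grab('side','s8');cv2.imwrite('pics/c13.png',cv2.resize(im['pixels'][180:310,240:480],None,fx=3.2,fy=3.2))"
```

```text
t 39.00 pos [ 0.4242 -0.1279  0.1246] yaw 98.96 q6 -34.3 w 0.0599 F [-0.51  0.45 -0.62] M [ 0.032 -0.106  0.026]
x -0.2 y 0.8 z 87.6 twist -0.0007 (-0.0 deg; alt 6.2825) dist 88
```

View pics/c13.png

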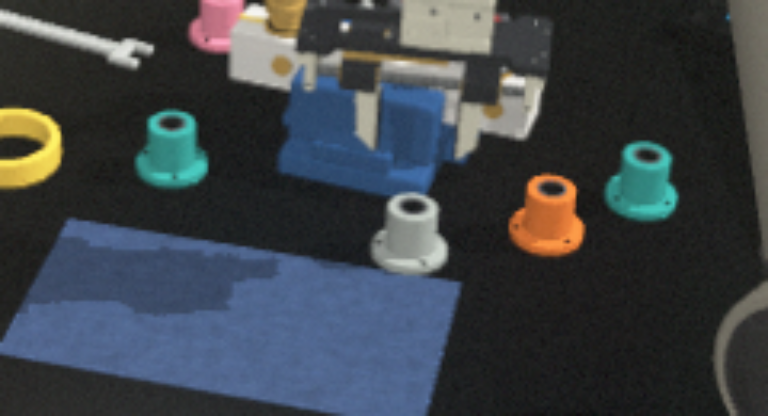

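The grey hub stands upright at the mat edge, between the fingers. Descend and grip.

>>> {"method": "carry_out", "body": {
  "increments": [
    {"x":0,"y":1,"z":20,"twist":0,"jaw":-0.3},
    {"x":0,"y":1,"z":45,"twist":0,"jaw":-0.3},
    {"x":0,"y":1,"z":70,"twist":0,"jaw":-0.3},
    {"x":0,"y":1,"z":86,"twist":0,"jaw":-0.3},
    {"x":0,"y":1,"z":86,"twist":0,"jaw":1},
    {"x":0,"y":1,"z":86,"twist":0,"jaw":1},
    {"x":0,"y":1,"z":86,"twist":0,"jaw":1},
    {"x":0,"y":1,"z":86,"twist":0,"jaw":1}
  ]
}}

```text
t: 39.85
eef_pos: [0.4271, -0.13, 0.0405]
tool_rot: [179.5, 1.4, 99.0]
contact_force: [-1.8, -0.1, 3.0]
gripper_width: 0.0403
```

>>> {"method": "carry_out", "body": {
  "increments": [
    {"x":0,"y":0,"z":0,"twist":0,"jaw":1},
    {"x":0,"y":0,"z":0,"twist":0,"jaw":1}
  ]
}}

```text
t: 40.05
eef_pos: [0.4274, -0.1301, 0.0409]
tool_rot: [179.5, 1.5, 99.0]
contact_force: [-1.0, 0.0, -2.3]
gripper_width: 0.0407
```

```bash
python3 -c "
from h import *
go(.425,-.1280,.037,99)"
```

```text
t 40.05 pos [ 0.4274 -0.1301  0.0409] yaw 98.99 q6 -33.9 w 0.0407 F [-1.03  0.01 -2.33] M [ 0.056 -0.162 -0.025]
x 2.5 y -2.1 z 3.9 twist -0.0002 (-0.0 deg; alt 6.2830) dist 5
```

>>> {"method": "carry_out", "body": {
  "increments": [
    {"x":0,"y":0,"z":-15,"twist":0,"jaw":1},
    {"x":0,"y":0,"z":-40,"twist":0,"jaw":1},
    {"x":0,"y":0,"z":-70,"twist":0,"jaw":1},
    {"x":0,"y":0,"z":-95,"twist":0,"jaw":1},
    {"x":25,"y":5,"z":-105,"twist":0,"jaw":1},
    {"x":70,"y":12,"z":-105,"twist":0,"jaw":1},
    {"x":115,"y":20,"z":-105,"twist":0,"jaw":1},
    {"x":160,"y":28,"z":-105,"twist":0,"jaw":1}
  ]
}}

```text
t: 40.85
eef_pos: [0.4285, 0.0362, 0.1422]
tool_rot: [179.4, 1.5, 98.9]
contact_force: [0.0, 0.4, -2.0]
gripper_width: 0.0406
```

```bash
python3 -c "
from h import *
go(.4395,.2340,.13,99)"
```

```text
t 40.85 pos [0.4285 0.0362 0.1422] yaw 98.92 q6 -12.4 w 0.0406 F [ 0.03  0.4  -2.  ] M [ 0.037 -0.169 -0.051]
x 193.7 y 41.5 z 12.2 twist -0.0014 (-0.1 deg; alt 6.2818) dist 198
```

>>> {"method": "carry_out", "body": {
  "increments": [
    {"x":45,"y":10,"z":0,"twist":0,"jaw":1},
    {"x":90,"y":20,"z":0,"twist":0,"jaw":1},
    {"x":135,"y":30,"z":0,"twist":0,"jaw":1},
    {"x":170,"y":37,"z":0,"twist":0,"jaw":1},
    {"x":194,"y":41.5,"z":5,"twist":0,"jaw":1},
    {"x":194,"y":41.5,"z":15,"twist":0,"jaw":1},
    {"x":194,"y":41.5,"z":30,"twist":0,"jaw":1},
    {"x":194,"y":41.5,"z":40,"twist":0,"jaw":1}
  ]
}}

```text
t: 41.65
eef_pos: [0.4393, 0.2326, 0.0964]
tool_rot: [179.5, 1.5, 98.9]
contact_force: [-0.2, -0.0, -2.0]
gripper_width: 0.0401
```

```bash
python3 -c "
from h import *
go(.4395,.2340,.065,99)
for n in('top','side'):
    im=grab(n,n+'9')
cv2.imwrite('pics/c14.png',cv2.resize(im['pixels'][230:410,160:400],None,fx=3.2,fy=3.2))"
```

```text
t 41.65 pos [0.4393 0.2326 0.0964] yaw 98.92 q6 12.4 w 0.0401 F [-0.25 -0.03 -2.02] M [-0.046 -0.143 -0.051]
x 1.3 y 0.4 z 31.4 twist -0.0013 (-0.1 deg; alt 6.2819) dist 31
```

View pics/c14.png

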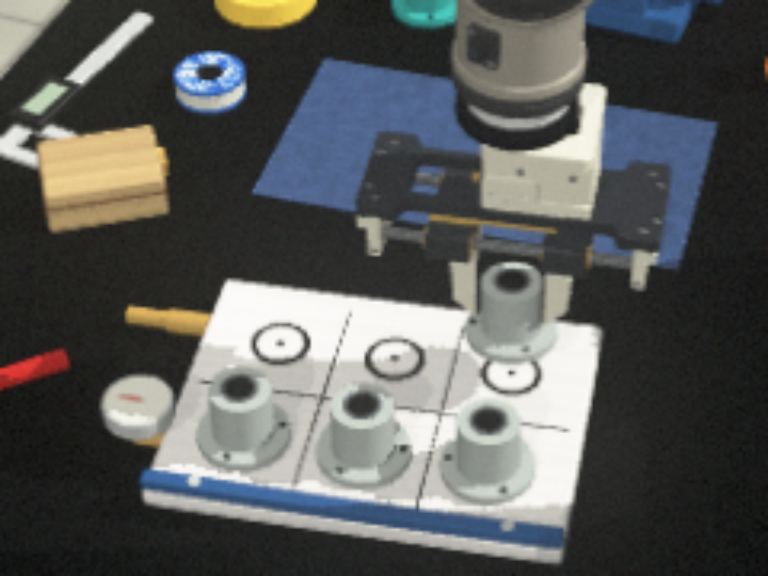

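The held hub hangs over seat5, crop (511,373), upright. Lower it.

>>> {"method": "carry_out", "body": {
  "increments": [
    {"x":1,"y":0,"z":12,"twist":0,"jaw":1},
    {"x":1,"y":0,"z":25,"twist":0,"jaw":1},
    {"x":1,"y":0,"z":31,"twist":0,"jaw":1},
    {"x":1,"y":0,"z":32,"twist":0,"jaw":1},
    {"x":1,"y":0,"z":32,"twist":0,"jaw":1}
  ]
}}

```text
t: 42.25
eef_pos: [0.4393, 0.2323, 0.0642]
tool_rot: [179.6, 1.5, 98.9]
contact_force: [-0.4, -0.4, -2.2]
gripper_width: 0.0403
```

```bash
python3 -c "
from h import *
go(.4395,.2340,.061,99)"
```

```text
t 42.25 pos [0.4393 0.2323 0.0642] yaw 98.86 q6 12.7 w 0.0403 F [-0.41 -0.4  -2.18] M [ 0.003 -0.114 -0.044]
x 1.6 y 0.4 z 3.2 twist -0.0024 (-0.1 deg; alt 6.2808) dist 4
```

>>> {"method": "carry_out", "body": {
  "increments": [
    {"x":1.5,"y":0,"z":2,"twist":0,"jaw":1},
    {"x":1.5,"y":0,"z":3.5,"twist":0,"jaw":1},
    {"x":1.5,"y":0,"z":4.5,"twist":0,"jaw":1},
    {"x":1.5,"y":0,"z":5.5,"twist":0,"jaw":1}
  ]
}}

```text
t: 42.65
eef_pos: [0.4394, 0.2345, 0.0596]
tool_rot: [179.6, 1.5, 98.8]
contact_force: [-4.9, 5.1, 11.9]
gripper_width: 0.0408
```

In contact. Open, lift and clear.

>>> {"method": "carry_out", "body": {
  "increments": [
    {"x":0,"y":0,"z":0,"twist":0,"jaw":0.5},
    {"x":0,"y":0,"z":0,"twist":0,"jaw":-0.3},
    {"x":0,"y":0,"z":0,"twist":0,"jaw":-0.3},
    {"x":0,"y":0,"z":0,"twist":0,"jaw":-0.3},
    {"x":0,"y":0,"z":-3,"twist":0,"jaw":-0.3},
    {"x":0,"y":0,"z":-30,"twist":0,"jaw":-0.3},
    {"x":0,"y":0,"z":-75,"twist":0,"jaw":-0.3},
    {"x":0,"y":0,"z":-110,"twist":0,"jaw":-0.3}
  ]
}}

```text
t: 43.45
eef_pos: [0.4383, 0.2372, 0.1716]
tool_rot: [179.5, 1.4, 98.8]
contact_force: [0.6, 0.5, -0.6]
gripper_width: 0.0598
```

>>> {"method": "carry_out", "body": {
  "increments": [
    {"x":-45,"y":0,"z":-20,"twist":0,"jaw":-0.3},
    {"x":-90,"y":0,"z":-20,"twist":0,"jaw":-0.3},
    {"x":-135,"y":0,"z":-20,"twist":0,"jaw":-0.3},
    {"x":-180,"y":0,"z":-20,"twist":0,"jaw":-0.3},
    {"x":-220,"y":0,"z":-20,"twist":0,"jaw":-0.3},
    {"x":-240,"y":0,"z":-20,"twist":0,"jaw":-0.3}
  ]
}}

```text
t: 44.05
eef_pos: [0.4752, -0.0024, 0.1981]
tool_rot: [179.5, 1.5, 98.7]
contact_force: [0.2, -0.8, -0.8]
gripper_width: 0.0596
```

```bash
python3 look.py t10; python3 chk.py t10; python3 -c "
from h import *
grab('side','s10')"
```

```text
t 44.10 pos [ 0.4757 -0.0038  0.1981] yaw 98.66 q6 -16.8 w 0.0596 F [ 1.   -2.27  0.02] M [-0.108 -0.164 -0.015]
x 0.1 y 24.6 z -1.9 twist 1.7219 (98.7 deg; alt -4.5613) dist 25
boss px [153.5 197.5] 303 z 0.0468 mean [0.6459 0.3582] circ [0.6456 0.3581] 0.0245
boss px [158.2 224.6] 244 z 0.0644 mean [0.5806 0.3452] circ [0.5816 0.3453] 0.024
boss px [162.5 257.1] 242 z 0.0651 mean [0.5033 0.3336] circ [0.5042 0.3346] 0.0246
boss px [203.3 283.1] 248 z 0.0653 mean [0.4414 0.2355] circ [0.4408 0.2353] 0.0232
boss px [168.  290.2] 249 z 0.0646 mean [0.4252 0.3196] circ [0.4247 0.32  ] 0.0251
0 224 mean err mm [ 1.1 -1. ] circ err [ 1.1 -0.7] 0.0208 flange [-0.5 -3.1] 0.0379 z 0.0656
1 226 mean err mm [ 1.9 -0.4] circ err [1.4 0.1] 0.0215 flange [ 0.1 -0.7] 0.0395 z 0.0658
2 249 mean err mm [ 1.7 -2. ] circ err [ 1.5 -2. ] 0.0218 flange [-0.5 -0.1] 0.0382 z 0.0656
5 247 mean err mm [3.7 1. ] circ err [3.4 0.8] 0.021 flange [ 2.2 -1.6] 0.0385 z 0.0658
```

View pics/t10.png

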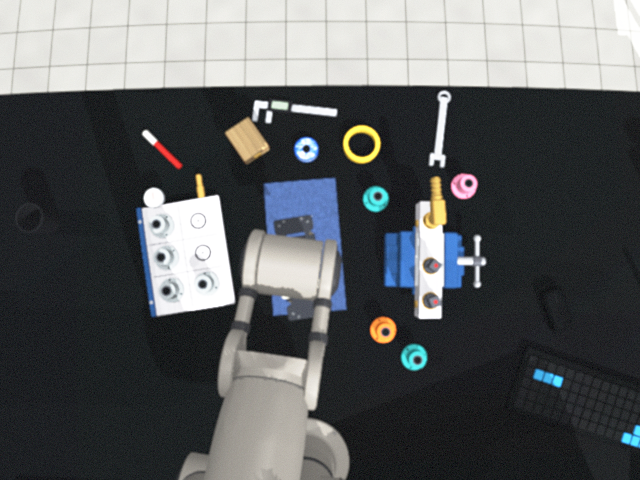

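View pics/s10.png

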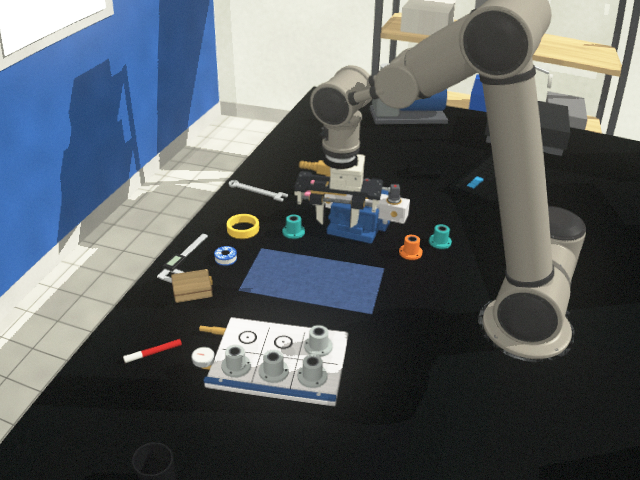

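Run:
```python
from h import *
for tag in('t3','t7','t10'):
    im=load(tag);P=cloud(im);hsv=cv2.cvtColor(im['pixels'],cv2.COLOR_BGR2HSV)
    m=(abs(hsv[...,0].astype(int)-20)<12)&(hsv[...,1]>90)&(hsv[...,2]>60)
    pts=[]
    for v in range(178,200):
        u=np.nonzero(m[v,420:460])[0]+420
        if len(u)>3: pts.append([(u.min()+u.max())/2,v])
    W=onplane(im,pts,.153)[:,:2];k=(W[:,0]>.625)&(W[:,0]<.668);W=W[k]
    print(tag,W[0].round(4),W[-1].round(4),'slope deg',np.degrees(np.polyfit(W[:,0],W[:,1],1)[0]).round(1),'dev from stripe mm',((W[:,1]-(-.2930-(W[:,0]-.493)*np.tan(np.radians(1.6))))*1e3).round(1))
```

```text
t3 [ 0.6673 -0.2945] [ 0.6271 -0.2954] slope deg 2.0 dev from stripe mm [3.4 3.4 3.4 4.6 2.3 3.5 3.5 3.5 2.4 2.4 2.4 2.4 2.4 2.4 2.4 1.3 1.3 1.3
 1.3]
t7 [ 0.6673 -0.2945] [ 0.6271 -0.2954] slope deg 2.1 dev from stripe mm [3.4 3.4 3.4 4.6 3.5 3.5 3.5 3.5 2.4 2.4 2.4 3.5 2.4 2.4 2.4 1.3 1.3 1.3
 1.3]
t10 [ 0.6673 -0.2945] [ 0.6271 -0.2954] slope deg 1.6 dev from stripe mm [3.4 3.4 3.4 4.6 2.3 3.5 3.5 3.5 2.4 2.4 2.4 3.5 2.4 2.4 2.4 2.4 1.3 1.3
 1.3]
```

The barb tip is about 3–4 mm off the stripe (limit 13), the hubs are within 4 mm, and the arm is clear. Handing in.

```bash
python3 -c "
from cell import job
print(job.close_job())"
```

```text
the job is handed in; nothing more can be done
None
```

The job is done and handed in at about 44 s of the 210 s allowed; no verdict was reported.

- **Elbow:** I turned it clockwise in one grip, about 3.5 rad, until it stiffened to about 0.54 N m. The hand stopped within 0.2° of the stripe direction. The camera disagrees slightly: it puts the barb 3–4° short, with its tip about 3–4 mm off the stripe line (limit 13 mm).
- **Plugs:** Both went snug, and I estimate each at about 0.35 rad past first bite. The end plug's last torque reading was 0.73 N m. The middle plug's readings were noisier, 0.64 then 0.60 N m where I expected about 0.75. I did not re-measure either plug after letting go.
- **Hubs:** There were four grey hubs. I set three on the fence row and one on an end seat of the other row. One hub was knocked off the mat partway through, and I found it again and placed it. The last picture shows them standing 1–4 mm from the seat centres, at the right height for hubs resting flat.
- **Other things:** The tape roll, gauge case, spool and the pink, turquoise and orange look-alikes are where they were. The gripper was raised clear of everything at hand-in.

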